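# Torque down the digestion vessel's cap with a click wrench

## Robot

A 6-joint arm with a two-finger parallel gripper is mounted at the origin on a cart in front of the work surface, level with it; the furniture and walls round the work are solid. World frame = base frame: x ahead of the robot, y to its left, z up, the work surface at z = 0. Lengths are in m, angles in rad, forces in N, time in s.
With the tool pointing down it reaches from about 0.325 to 0.9 m from the base axis. Payload 6.1 kg.
Tool frame: the origin (TCP) lies on the mounting face of the last link; the fingertips stand 182 mm ahead of it and the grasp point (between the pads) lies 164 mm ahead of it (manip.tips_ahead is the distance from the TCP to the fingertips, in m); z points along the fingers, y is the direction in which the jaws open and shut (so a half turn about z gives the same grasp; the last joint's range is limited). The gripper opens to 87 mm and grips with 3 to 60 N. Pads are 19 mm wide; open, the fingers measure 117 mm over their backs; the gripper's body (75 mm by 190 mm) begins 51 mm behind the grasp point.
Start: joints at [1.14, 0.22, 1.526, -0, 1.395, -0.126], TCP at [0.188, 0.596, 0.405] pointing down, gripper open.
Joint ranges: [-2.98, 2.98], [-0.91, 2.08], [0.09, 2.57], [-1.24, 4.39], [0.2, 2.65], [-2.68, 2.68]. Speed limits (rad/s): [2.57, 2.57, 3.01, 3.14, 3.14, 3.14].

## Interface

Orientations are given as [roll, pitch, yaw] about the fixed x, y, z axes, in that order (R = Rz(yaw) Ry(pitch) Rx(roll)).
In Python, from bench import get_state, viewer, manip gives the robot as it stands.
- The arm moves only by the tool servo_tool, never from a script. Its argument "increments" is one flat list of numbers, 7 for each row, row after row: the turn, a rotation vector about the tool's x, y, z in rad, then the shift along the tool's x, y, z in mm, then the opening, from 0 (shut) to 1 (fully open). A call has 1 to 5 rows; each row is the pose to reach, as a shift and turn from the pose measured when the call began, along the tool's axes at that moment; what a row does not reach only later rows make up. A row lasts 1/8 s, in which the tool goes at most 62.5 mm and 10.7 degrees, less where a joint would pass 70% of its speed; a pose out of reach is approached as far as the arm can. A call with a gripper value outside its range is refused whole. The fingers move at their own pace and stop on an object; the grip force is fixed at half the most. Time passes only in rows, so rows that repeat a pose let the fingers close. It gives the time, the measured TCP pose, the force and the opening at its end, in the units of the state.
- get_state(): the state, without advancing time (a new reading comes with each control period).
- viewer.camera(name): name is "scene" or "top" or "wrist"; returns a dict with "color" (420x560x3 uint8, red, green, blue), "intrinsics" (3x3 intrinsics, pixels), "k1" (the pictures are not rectified: a ray, as slopes to the right and down, at radius r is drawn at 1 + k1 r^2 times it, then the intrinsics apply), "R" (3x3) and "t" (3): a world point X has camera coordinates R X + t. Camera axes: x right, y down, z forward; pixel columns grow to the right and rows downward; lengths in m; the calibration is good to about 2 mm. A picture is of the moment at which its call begins. There is no depth.
- manip.finish_job(): hands the job in, once; it reports no verdict.
The state is a dict: "time_s": time; "joint_pos": joint angles; "joint_vel": joint speeds; "joint_efforts": joint torques, N m; "tool_pos": TCP position; "tool_rot": TCP orientation; "ft_force": force on the tool from outside, world axes, zero at the start; "ft_torque": the same for the moment, N m; "gripper_width": opening from 0.0 (shut) to 1.0 (fully open).
Only numpy, scipy, OpenCV 4.12 (cv2) and the standard library are available. Lean on these libraries where they do the work, as an engineer would, in place of code of your own. Each camera call takes 0.05 s, during which the arm holds its last target.

## Task

The click wrench is already on the screw cap of the digestion vessel in the tightening station. Tighten the cap (clockwise from above) by its handle until the wrench breaks over with a click, and stop there at once: do not push the handle on towards its end stop. Then lift the wrench off the cap and lay it flat in the steel tray, without shifting the other things on the bench.

Things in the scene. Friction and masses are not known exactly. Their poses are not given: they have to be found in the camera images.
- station: Tightening station, fixed to the bench: dark grey cast base 156 x 146 x 22 mm with a bright aluminium sleeve (95 mm across, up to 76 mm above the bench) that holds the vessel on the base's centre, and a small clamp with a black knob at the back (+x of the station). Origin: centre of its underside, on the bench.
- cap_top (a point): Centre of the flat top of the vessel's beige screw cap, 128 mm above the bench, on the vertical axis about which cap and wrench turn; only a blue vent screw 12 mm high stands on it. The cap has a round flange 90 mm across, its top 104 mm above the bench, and on it a hexagon 58 mm across flats, 24 mm high. The point turns with the cap.
- cap (a joint): How far the cap has been turned down (rad): 0 at the start, growing clockwise seen from above. It turns against a steady thread friction of about 1.1 Nm, to which the seal adds more and more; the wrench clicks at about 2.1 Nm, after 0.35 to 0.7 rad: each time different, not to be seen beforehand. The cap stays where it is left.
- wrench: Head of the click wrench, a loose tool of 0.5 kg: steel ring 90 mm across, 20 mm high, its hexagonal opening (60 mm across flats) over the cap's hexagon with a few degrees of play, resting on the flange. Origin: centre of the ring's underside; z up; the handle points along its -x and is pivoted in it 50 mm from the ring's centre. Centre of mass about 35 mm from the ring's centre towards the handle.
- wrench_grip (a point): Middle of the black grip (round, 22 mm across, 80 mm long), on its axis, 165 mm from the ring's centre, 13 mm above the ring's underside: the place to push sideways. Its -x points to the handle's end. The angle between its x axis and that of wrench is the break-over angle: 0 when straight, over 0.045 rad is the click, over 0.22 rad is too far.
- wrench_neck (a point): Middle of the wrench's flat steel neck between ring and grip, on its axis, 78 mm from the ring's centre and 13 mm above the ring's underside; the neck is 17 mm wide and 14 mm high, free from 52 to 108 mm from the ring's centre: the place to grip for lifting, across its width from above. Its -x points to the handle's end.
- wrench_end (a point): End of the handle, on its axis, 206 mm from the ring's centre. How the click feels: below the set torque (about 13 N at the middle of the grip) the handle is as if rigid in the head; then it gives clockwise, the force falling to a third within 0.13 rad (15 mm at the grip) and rising again from there to the end stop at 0.28 rad. Let go, it springs back straight.
- tray: Shallow stainless instrument tray with a dark liner, fixed to the bench, 306 mm along its x by 156 mm along its y, inside 292 x 142 mm, rim 17 mm high, inner floor 5 mm above the bench. Origin: centre of its underside. The wrench lies in it lengthwise, ring at either end, on its ring.
- log_book: Blue hard-cover log book, 210 x 148 x 17 mm, lying loose; origin at the centre of its underside.
- marker: Black marker with blue cap, 132 x 12 x 14 mm, lying on the log book; origin at the centre of its underside.
- timer: White lab timer, 60 x 66 x 18 mm, loose; origin at the centre of its underside.
- petri_dish: Closed petri dish, 60 mm across, 13 mm high, loose; origin at the centre of its underside.
- tube: Centrifuge tube with yellow cap, 34 mm across, 113 mm high, standing loose; origin at the centre of its underside.
- pot_a: Sample pot with red lid, 68 mm across, 63 mm high, loose; origin at the centre of its underside.
- beaker: Glass beaker, 71 mm across, 92 mm high, standing loose; origin at the centre of its underside.

How it is judged:
On the way:
1. the wrench has broken over (handle turned more than 0.045 rad in its head) with the cap turned down at least 0.27 rad (angle between the x axis of wrench_grip and the x axis of wrench, either way round above 0.045 rad and value of joint cap above 0.27 rad and horizontal distance between wrench and cap_top below 0.01 m), for 0.05 s.
At the end, for the whole second after the job is handed in: The cap still turned down more than 0.27 rad; the wrench let go and still, flat (within 0.1 rad) on the tray's floor (ring's underside under 10 mm above the tray's underside), ring centre within 105 mm along and 35 mm across of the tray's centre, handle end within 150 and 75 mm (value of joint cap above 0.27 rad and x of wrench in the frame of tray between -0.105 and 0.105 m and y of wrench in the frame of tray between -0.035 and 0.035 m and z of wrench in the frame of tray below 0.01 m and x of wrench_end in the frame of tray between -0.15 and 0.15 m and y of wrench_end in the frame of tray between -0.075 and 0.075 m and angle between wrench's own z axis and vertical below 0.1 rad and linear speed of wrench below 0.02 m/s); the robot touches nothing.
It fails at once if the handle is driven on past the click towards its end stop (turned more than 0.22 rad in the head): the cap is overtightened (angle between the x axis of wrench_grip and the x axis of wrench, either way round above 0.22 rad).
It fails at once if one of the other things on the bench is shifted by more than 30 mm (distance of any of log_book, marker, timer, petri_dish, tube, pot_a, beaker from where it was at the start of the episode above 0.03 m).
It also fails if it takes over 67 s, if anything falls off the work surface, if the arm or the gripper's body presses on something with over 40 N, if the wrist force passes 120 N, or if a joint passes its speed limit or range.

## Working session

There is one attempt and no reset: what is moved stays moved. The work goes in short steps, Python scripts to look and compute and a tool call to move; the robot and the scene stay as the last step left them, time stands still between calls to the robot, and variables do not carry over. Pictures are saved under pics/ and viewed, and the job is handed in when it is done.

Besides the shell and the picture viewer there is one more tool, called in YAML: its name, and indented under it one key for each argument. servo_tool: Moves the arm, as the interface text tells. Its arguments: {"type":"object","properties":{"increments":{"type":"array","items":{"type":"number"}}},"required":["increments"]}

```bash
ls; mkdir -p pics; python3 - <<'E'
from bench import get_state, viewer, manip
import cv2
print(get_state())
for n in ["scene","top","wrist"]:
    c=viewer.camera(n); cv2.imwrite(f"pics/{n}0.png",c["color"][:,:,::-1])
    print(n,c["intrinsics"],c["k1"],c["R"],c["t"], -c["R"].T@c["t"])
E
```

```text
pics
{'time_s': 0.0, 'joint_pos': array([ 1.13990255e+00,  2.21213298e-01,  1.52759913e+00, -1.46942797e-05,
        1.39470034e+00, -1.26125063e-01]), 'joint_vel': array([ 0.00151187,  0.00109373,  0.00153576, -0.00060002, -0.00055238,
       -0.00065334]), 'joint_efforts': array([-5.00981878e-04, -4.94614685e+01, -3.87372100e+01,  6.98553817e-02,
        5.71883318e-02, -1.50178425e-04]), 'tool_pos': array([0.18745343, 0.59594594, 0.40365121]), 'tool_rot': array([-3.13968598e+00, -2.27185094e-04,  2.83682631e+00]), 'ft_force': array([-0.65038738,  0.92262547, -0.42157286]), 'ft_torque': array([-0.00085855,  0.06474138,  0.00868407]), 'gripper_width': 0.9999632913886419}
scene [[429.0568446    0.         288.10779923]
 [  0.         429.0568446  208.76398102]
 [  0.           0.           1.        ]] -0.09809847870425502 [[ 0.69701211 -0.71680382  0.01914178]
 [-0.51295955 -0.51709377 -0.68519088]
 [ 0.50104553  0.46776738 -0.72811198]] [-0.4026664   0.38312765  1.03686941] [-0.04232644 -0.57553358  1.02518036]
top [[515.14493278   0.         276.88089135]
 [  0.         515.14493278 214.14548152]
 [  0.           0.           1.        ]] -0.008464342570643994 [[-0.02153874 -0.99975108  0.00581882]
 [-0.97942429  0.01993197 -0.20082525]
 [ 0.20065928 -0.01002461 -0.9796098 ]] [0.04039797 0.61544121 1.2209565 ] [0.35865194 0.04036058 1.31942202]
wrist [[344.76548633   0.         278.24468812]
 [  0.         344.76548633 209.94694055]
 [  0.           0.           1.        ]] -0.025952531593950213 [[ 0.29937272  0.95413518 -0.00142804]
 [ 0.9111788  -0.2854499   0.29710529]
 [ 0.28307098 -0.09024642 -0.95484365]] [-0.62442309 -0.03712317  0.3912024 ] [0.11002304 0.62049185 0.38367492]
```

View pics/scene0.png

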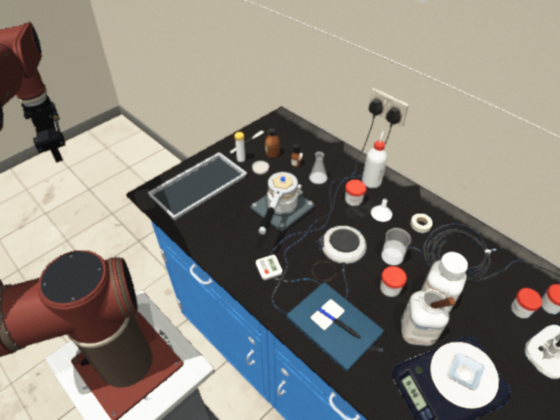

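View pics/top0.png

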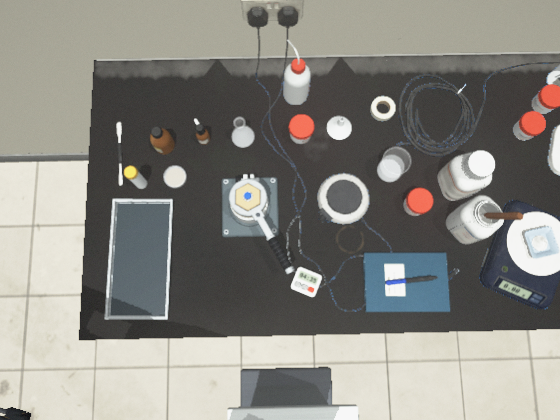

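View pics/wrist0.png

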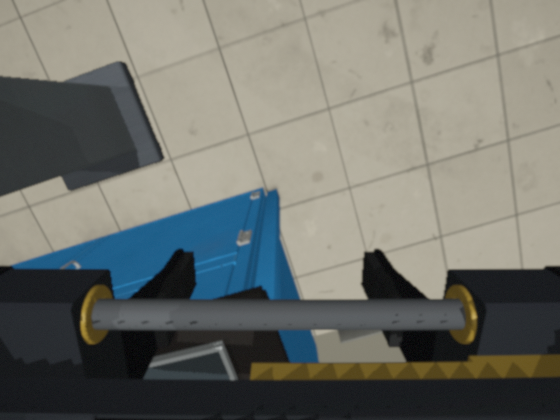

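```bash
cat > h.py <<'E'
import numpy as np, cv2
from bench import get_state, viewer, manip
def cast(c,u,v,z):
    K=c["intrinsics"]; k=c["k1"]
    xd=np.array([(u-K[0,2])/K[0,0],(v-K[1,2])/K[1,1]]); s=xd.copy()
    for _ in range(20): s=xd/(1+k*(s@s))
    d=c["R"].T@np.array([s[0],s[1],1.]); o=-c["R"].T@c["t"]
    return o+d*(z-o[2])/d[2]
def proj(c,X):
    p=c["R"]@np.asarray(X,float)+c["t"]; s=p[:2]/p[2]; s=s*(1+c["k1"]*(s@s))
    K=c["intrinsics"]; return np.array([K[0,0]*s[0]+K[0,2],K[1,1]*s[1]+K[1,2]])
def crop(c,u0,v0,w,h,f,name):
    cv2.imwrite(name,cv2.resize(c["color"][v0:v0+h,u0:u0+w,::-1],None,fx=f,fy=f,interpolation=cv2.INTER_CUBIC))
E
python3 - <<'E'
from h import *
c=viewer.camera("top"); crop(c,90,160,240,180,3.3,"pics/topcrop.png")
s=viewer.camera("scene"); crop(s,140,120,180,135,4.4,"pics/scenecrop.png")
for n,cc,b in (("top",c,(225,160,60,80)),("scene",s,(260,170,50,40))):
    im=cc["color"]; hsv=cv2.cvtColor(im,cv2.COLOR_RGB2HSV)
    m=cv2.inRange(hsv,(100,120,60),(130,255,255)); M=np.zeros_like(m); x,y,w,h=b; M[y:y+h,x:x+w]=m[y:y+h,x:x+w]
    k,l,st,ce=cv2.connectedComponentsWithStats(M)
    for i in range(1,k):
        if st[i,4]>5: print(n,st[i],ce[i],cast(cc,*ce[i],.135))
E
```

```text
top [245 192   6   7  32] [247.28125 195.1875 ] [0.6484296  0.09722027 0.135     ]
scene [281 177   4   4  12] [282.5 178.5] [0.6490371  0.09685048 0.135     ]
```

View pics/topcrop.png

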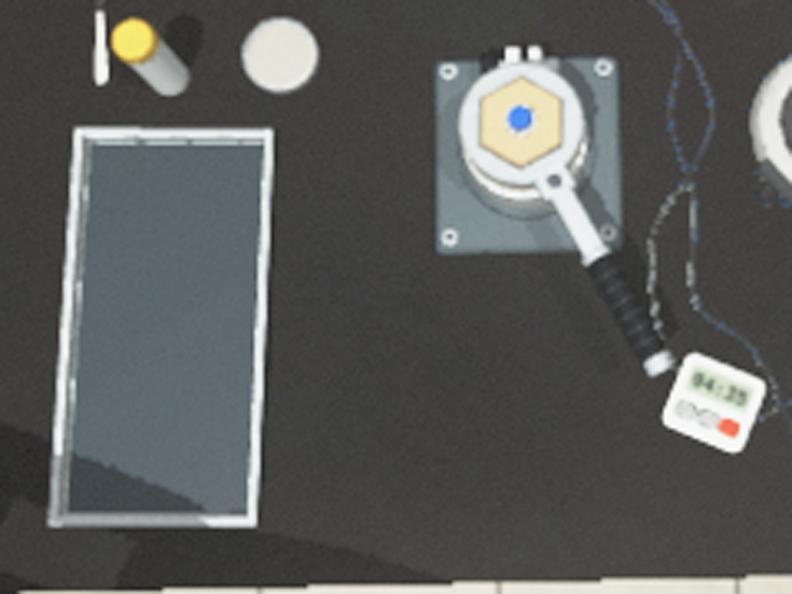

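View pics/scenecrop.png

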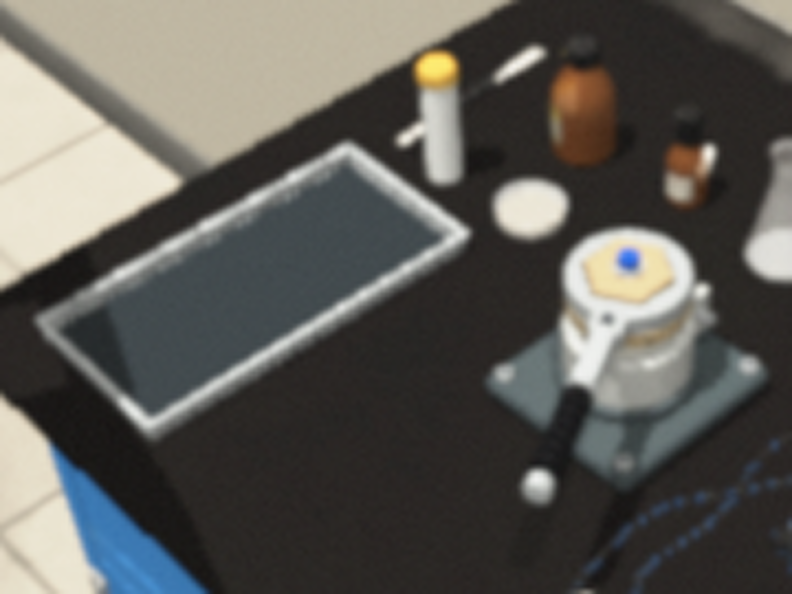

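```bash
python3 - <<'E'
from h import *
c=viewer.camera("top")
P=lambda x,y:(90+(x+.5)/3.3-.5,160+(y+.5)/3.3-.5)
C=np.array([.6487,.0970])
for n,p in dict(endcap=(658,364),gripstart=(597,258),gripend=(650,350),neckmid=(580,225),pivot=(554,181)).items():
    X=cast(c,*P(*p),.117)[:2]; d=X-C; print(n,X.round(4),np.hypot(*d).round(4),np.degrees(np.arctan2(-d[1],-d[0])).round(2))
for p in [(77,130),(272,130),(256,524),(51,524)]:
    print(cast(c,*P(*p),.017))
for n,p,z in (("timer",(662,405),.018),("timer",(693,352),.018),("tubecap",(133,40),.113),("petri",(280,55),.013)): print(n,cast(c,*P(*p),z))
s=viewer.camera("scene")
for x,y in((348,145),(468,232),(152,432),(40,322)): print("s",cast(s,140+(x+.5)/4.4-.5,120+(y+.5)/4.4-.5,.017))
print("s end",cast(s,140+539/4.4-.5,120+487/4.4-.5,.117))
E
```

```text
endcap [0.4716 0.0026] 0.2007 28.07
gripstart [0.5482 0.0442] 0.1135 27.71
gripend [0.4816 0.008 ] 0.1894 28.05
neckmid [0.5724 0.0559] 0.0866 28.28
pivot [0.605  0.0742] 0.0493 27.61
[0.67405655 0.45120738 0.017     ]
[0.67094591 0.29801264 0.017     ]
[0.3673375  0.30424757 0.017     ]
[0.37050633 0.45801378 0.017     ]
timer [ 0.44965607 -0.00277835  0.018     ]
timer [ 0.48948884 -0.02759664  0.018     ]
tubecap [0.71808622 0.38261476 0.113     ]
petri [0.73311132 0.29363396 0.013     ]
s [0.67365733 0.45016667 0.017     ]
s [0.67224865 0.29833059 0.017     ]
s [0.36720101 0.29885819 0.017     ]
s [0.37229564 0.45259024 0.017     ]
s end [0.47270665 0.00206377 0.117     ]
```

```bash
cat >> h.py <<'E'
def go(x,y,z,yaw):
    from scipy.spatial.transform import Rotation as Ro
    st=get_state(); R0=Ro.from_euler("xyz",st["tool_rot"]); R1=Ro.from_euler("xyz",[np.pi,0,yaw])
    s=R0.inv().apply(np.array([x,y,z])-st["tool_pos"])*1000; r=(R0.inv()*R1).as_rotvec()
    print("turn",r.round(3),"shift",s.round(1))
E
python3 -c "
from h import *
go(.5218,-.0157,.36,2.059)"
```

```text
turn [-0.     0.     0.778] shift [-502.5 -483.3   44.7]
```

servo_tool:
  increments: [0, 0, 0.778, -502.5, -483.3, 44, 0, 0, 0, 0.778, -502.5, -483.3, 44, 0, 0, 0, 0.778, -502.5, -483.3, 44, 0, 0, 0, 0.778, -502.5, -483.3, 44, 0, 0, 0, 0.778, -502.5, -483.3, 44, 0]

```text
time_s: 0.98
tool_pos: [0.3376, 0.3207, 0.3852]
tool_rot: [3.141, 0.0, 2.057]
ft_force: [1.4, -0.8, 0.8]
gripper_width: 0.519
```

```bash
python3 -c "
from h import *
go(.5218,-.0157,.36,2.059)"
```

```text
turn [ 0.001  0.    -0.002] shift [-383.5    5.8   25.3]
```

servo_tool:
  increments: [0, 0, 0, -383.5, 5.8, 25, 0, 0, 0, 0, -383.5, 5.8, 25, 0, 0, 0, 0, -383.5, 5.8, 25, 0, 0, 0, 0, -383.5, 5.8, 25, 0, 0, 0, 0, -383.5, 5.8, 25, 0]

```text
time_s: 1.6
tool_pos: [0.4872, 0.0468, 0.3654]
tool_rot: [3.14, 0.001, 2.056]
ft_force: [0.5, 1.2, -0.4]
gripper_width: 0.02
```

```bash
python3 -c "
from h import *
go(.5218,-.0157,.283,2.059)"
```

```text
turn [ 0.002  0.001 -0.003] shift [-71.3   1.3  82.4]
```

servo_tool:
  increments: [0, 0, 0, -71, 1, 5, 0, 0, 0, 0, -71, 1, 30, 0, 0, 0, 0, -71, 1, 82, 0, 0, 0, 0, -71, 1, 82, 0, 0, 0, 0, -71, 1, 82, 0]

```text
time_s: 2.22
tool_pos: [0.5219, -0.0154, 0.2849]
tool_rot: [3.139, 0.001, 2.057]
ft_force: [0.5, -0.8, 0.3]
gripper_width: 0.008
```

```bash
python3 -c "
from h import *
go(.5218,-.0157,.283,2.059);print(get_state())
c=viewer.camera('top'); crop(c,190,160,160,120,5,'pics/t2.png')
c=viewer.camera('scene'); crop(c,220,130,120,90,6.6,'pics/s2.png')"
```

```text
turn [ 0.003  0.001 -0.002] shift [-0.2 -0.3  1.9]
{'time_s': 2.225, 'joint_pos': array([-1.80802842e-01,  9.58318066e-02,  1.90393048e+00,  7.44969987e-04,
        1.13856513e+00, -6.66957765e-01]), 'joint_vel': array([ 0.00389714, -0.02514464, -0.0246071 , -0.00189892, -0.00617558,
       -0.00104825]), 'joint_efforts': array([-1.90922641e-01, -3.76389492e+01, -3.30075216e+01,  2.22168979e-02,
        1.59954247e-01, -1.11987891e-03]), 'tool_pos': array([ 0.52192884, -0.01539533,  0.28489273]), 'tool_rot': array([3.13860813e+00, 1.48750794e-03, 2.05663807e+00]), 'ft_force': array([ 0.53705036, -0.82330428,  0.25247147]), 'ft_torque': array([-0.06054092, -0.04982529, -0.00667525]), 'gripper_width': 0.007699580184779272}
```

View pics/t2.png

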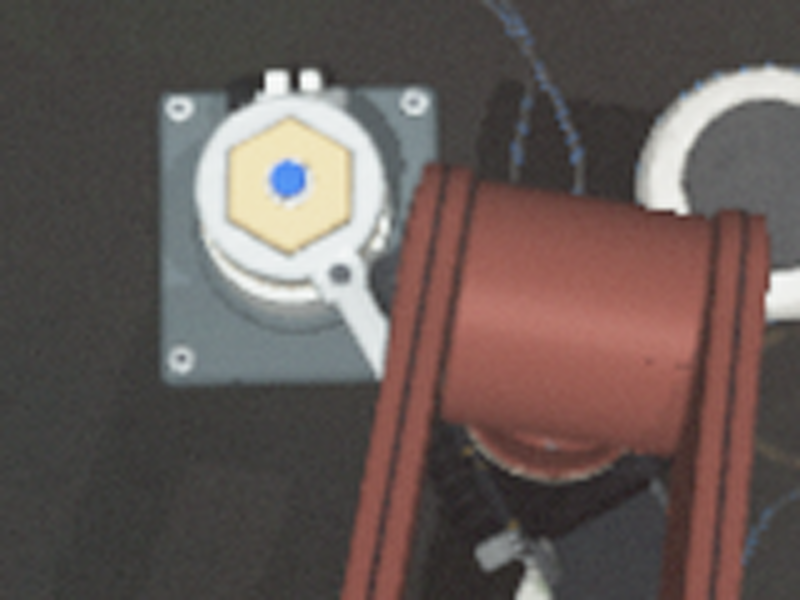

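View pics/s2.png

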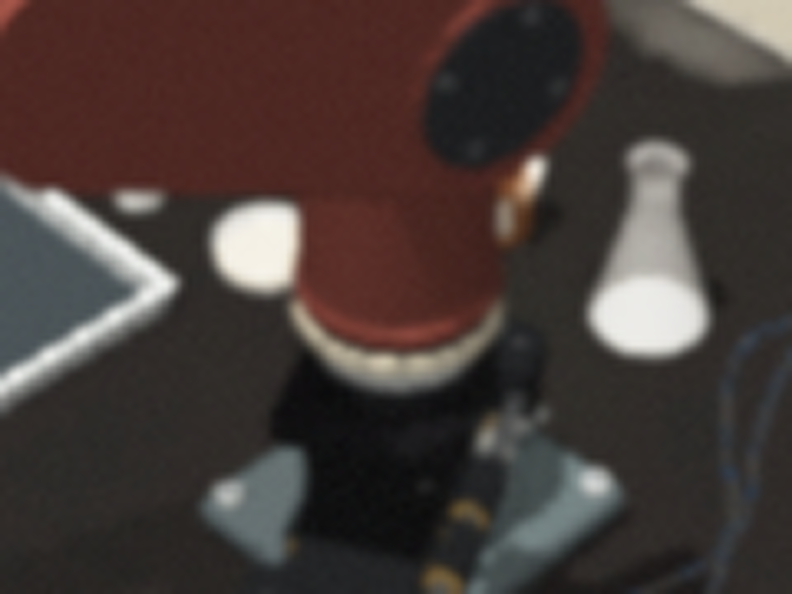

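servo_tool:
  increments: [0, 0, 0, 8, 0, 2, 0, 0, 0, 0, 14, 0, 2, 0, 0, 0, 0, 17, 0, 2, 0, 0, 0, 0, 19, 0, 2, 0, 0, 0, 0, 21, 0, 2, 0]

```text
time_s: 2.95
tool_pos: [0.5126, 0.0033, 0.2839]
tool_rot: [3.137, 0.003, 2.057]
ft_force: [-0.5, -0.6, -0.5]
gripper_width: 0.003
```

```bash
python3 -c "
from h import *
s=get_state();print(s['tool_pos'],s['ft_force'],s['ft_torque'])
c=viewer.camera('top'); crop(c,190,160,160,120,5,'pics/t3.png')"
```

```text
[0.51257781 0.00328149 0.28390493] [-0.49477541 -0.59892539 -0.51311599] [-0.09278146  0.04201039  0.02210021]
```

View pics/t3.png

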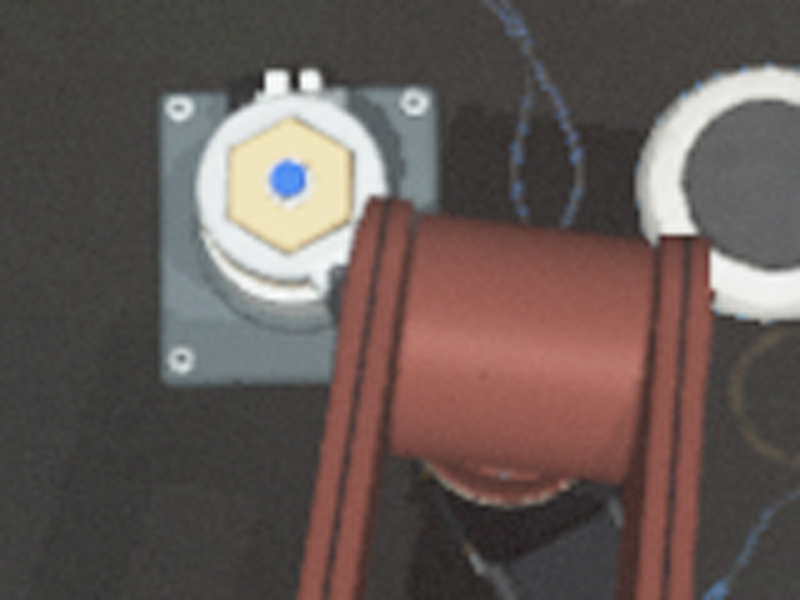

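servo_tool:
  increments: [0, 0, 0.012, 2, -0.2, 0, 0, 0, 0, 0.024, 4, -0.4, 0, 0, 0, 0, 0.036, 6, -0.6, 0, 0, 0, 0, 0.048, 8, -0.8, 0, 0, 0, 0, 0.06, 10, -1, 0, 0]

```text
time_s: 3.62
tool_pos: [0.5073, 0.0114, 0.2842]
tool_rot: [3.136, 0.005, 1.996]
ft_force: [2.1, -6.7, -1.0]
gripper_width: 0.001
```

servo_tool:
  increments: [0, 0, 0.012, 2, -0.2, 0, 0, 0, 0, 0.024, 4, -0.4, 0, 0, 0, 0, 0.036, 6, -0.6, 0, 0, 0, 0, 0.048, 8, -0.8, 0, 0, 0, 0, 0.06, 10, -1, 0, 0]

```text
time_s: 4.25
tool_pos: [0.5026, 0.0193, 0.2843]
tool_rot: [3.135, 0.007, 1.935]
ft_force: [2.7, -7.0, -0.5]
gripper_width: 0.002
```

```bash
cat >> h.py <<'E'
def st():
    s=get_state(); y=s['tool_rot'][2]; p=np.array([np.cos(y),np.sin(y)])
    C=np.array([.6487,.097]); d=s['tool_pos'][:2]-C
    n=np.array([p[1],-p[0]])
    print("pos",s['tool_pos'].round(4),"yaw",y.round(3),"F",s['ft_force'].round(1),"Fx_tool",(s['ft_force'][:2]@p).round(2),"Fy",(s['ft_force'][:2]@n).round(2),"T",s['ft_torque'].round(2),"off",(d@p).round(4),"rad",(d@n).round(4),"polar",np.arctan2(-d[1],-d[0]).round(3))
E
python3 -c "
from h import *
st()
c=viewer.camera('top'); crop(c,190,160,160,120,5,'pics/t4.png')"
```

```text
pos [0.5026 0.0193 0.2843] yaw 1.935 F [ 2.7 -7.  -0.5] Fx_tool -7.46 Fy 0.01 T [-1.21 -0.43 -0.01] off -0.0205 rad -0.1643 polar 0.489
```

View pics/t4.png

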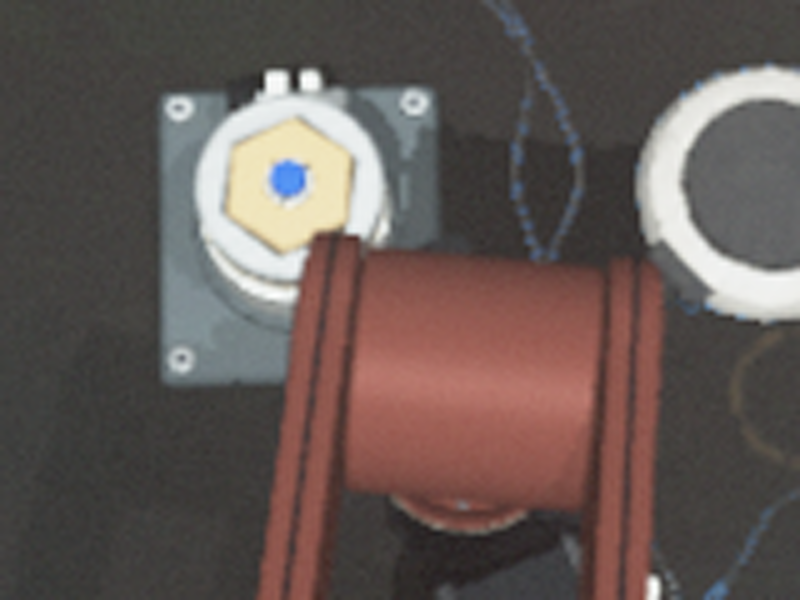

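servo_tool:
  increments: [0, 0, 0.012, 2, -0.2, 0, 0, 0, 0, 0.024, 4, -0.4, 0, 0, 0, 0, 0.036, 6, -0.6, 0, 0, 0, 0, 0.048, 8, -0.8, 0, 0, 0, 0, 0.06, 10, -1, 0, 0]

```text
time_s: 4.92
tool_pos: [0.4982, 0.0275, 0.2843]
tool_rot: [3.134, 0.009, 1.874]
ft_force: [2.6, -7.7, -1.1]
gripper_width: 0.009
```

servo_tool:
  increments: [0, 0, 0.012, 2, -0.2, 0, 0, 0, 0, 0.024, 4, -0.4, 0, 0, 0, 0, 0.036, 6, -0.6, 0, 0, 0, 0, 0.048, 8, -0.8, 0, 0, 0, 0, 0.06, 10, -1, 0, 0]

```text
time_s: 5.55
tool_pos: [0.4945, 0.0358, 0.2844]
tool_rot: [3.133, 0.012, 1.814]
ft_force: [2.4, -8.1, 0.1]
gripper_width: 0.008
```

```bash
python3 -c "
from h import *
st()"
```

```text
pos [0.4945 0.0358 0.2844] yaw 1.814 F [ 2.4 -8.1  0.1] Fx_tool -8.48 Fy 0.42 T [-1.44 -0.34  0.01] off -0.0224 rad -0.1644 polar 0.378
```

servo_tool:
  increments: [0, 0, 0.012, 2.3, -0.2, 0, 0, 0, 0, 0.024, 4.5, -0.4, 0, 0, 0, 0, 0.036, 6.6, -0.6, 0, 0, 0, 0, 0.046, 8.8, -0.8, 0, 0, 0, 0, 0.056, 11, -1, 0, 0]

```text
time_s: 6.18
tool_pos: [0.4911, 0.0451, 0.2843]
tool_rot: [3.133, 0.015, 1.757]
ft_force: [0.9, -9.6, -0.4]
gripper_width: 0.009
```

servo_tool:
  increments: [0, 0, 0.012, 2.3, -0.2, 0, 0, 0, 0, 0.024, 4.5, -0.4, 0, 0, 0, 0, 0.036, 6.6, -0.6, 0, 0, 0, 0, 0.046, 8.8, -0.8, 0, 0, 0, 0, 0.056, 11, -1, 0, 0]

```text
time_s: 6.8
tool_pos: [0.4881, 0.0545, 0.2843]
tool_rot: [3.132, 0.018, 1.7]
ft_force: [0.7, -9.4, -1.0]
gripper_width: 0.005
```

```bash
python3 -c "
from h import *
st()
c=viewer.camera('top'); crop(c,190,160,160,120,5,'pics/t5.png')"
```

```text
pos [0.4881 0.0545 0.2843] yaw 1.7 F [ 0.7 -9.4 -1. ] Fx_tool -9.42 Fy -0.48 T [-1.7  -0.12  0.03] off -0.0214 rad -0.1647 polar 0.259
```

View pics/t5.png

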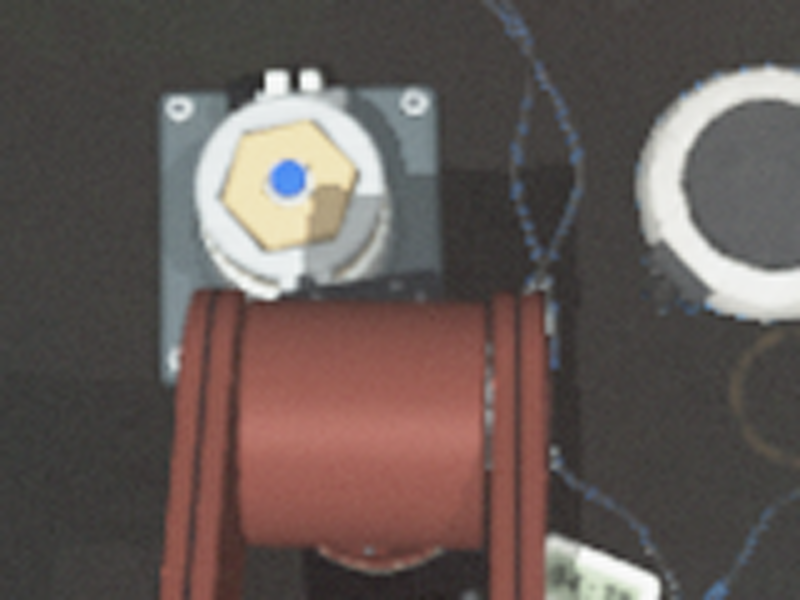

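servo_tool:
  increments: [0, 0, 0.012, 2.3, -0.2, 0, 0, 0, 0, 0.024, 4.5, -0.4, 0, 0, 0, 0, 0.036, 6.6, -0.6, 0, 0, 0, 0, 0.046, 8.8, -0.8, 0, 0, 0, 0, 0.056, 11, -1, 0, 0]

```text
time_s: 7.48
tool_pos: [0.4858, 0.0641, 0.2842]
tool_rot: [3.132, 0.021, 1.643]
ft_force: [1.2, -11.3, 0.7]
gripper_width: 0.005
```

servo_tool:
  increments: [0, 0, 0.012, 2, -0.2, 0, 0, 0, 0, 0.024, 4, -0.4, 0, 0, 0, 0, 0.036, 6, -0.6, 0, 0, 0, 0, 0.048, 8, -0.8, 0, 0, 0, 0, 0.06, 10, -1, 0, 0]

```text
time_s: 8.1
tool_pos: [0.4841, 0.0726, 0.2842]
tool_rot: [3.131, 0.025, 1.583]
ft_force: [-0.0, -11.7, 1.1]
gripper_width: 0.01
```

Near the set torque; shorter calls now.

servo_tool:
  increments: [0, 0, 0.012, 2, -0.2, 0, 0, 0, 0, 0.024, 4, -0.4, 0, 0, 0, 0, 0.036, 6, -0.6, 0, 0]

```text
time_s: 8.48
tool_pos: [0.4834, 0.0771, 0.2841]
tool_rot: [3.13, 0.029, 1.546]
ft_force: [-0.5, -11.6, 1.6]
gripper_width: 0.009
```

servo_tool:
  increments: [0, 0, 0.012, 2, -0.2, 0, 0, 0, 0, 0.024, 4, -0.4, 0, 0, 0, 0, 0.036, 6, -0.6, 0, 0]

```text
time_s: 8.85
tool_pos: [0.4828, 0.0816, 0.2841]
tool_rot: [3.13, 0.033, 1.51]
ft_force: [-1.5, -12.0, 2.9]
gripper_width: 0.005
```

```bash
python3 -c "
from h import *
st()
c=viewer.camera('top'); crop(c,190,160,160,120,5,'pics/t6.png')"
```

```text
pos [0.4828 0.0816 0.2841] yaw 1.51 F [ -1.5 -12.    2.9] Fx_tool -12.04 Fy -0.75 T [-2.01  0.25  0.03] off -0.0255 rad -0.1646 polar 0.092
```

View pics/t6.png

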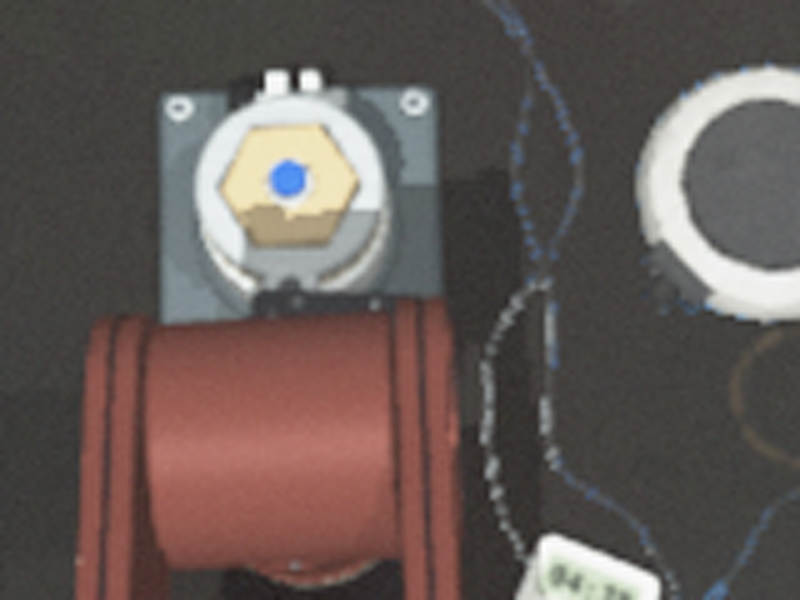

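```bash
python3 -c "
from h import *
s=get_state(); go(*s['tool_pos'],s['tool_rot'][2])"
```

```text
turn [0.012 0.032 0.   ] shift [0. 0. 0.]
```

servo_tool:
  increments: [0.004, 0.01, 0, 0.5, 0, 0, 0, 0.008, 0.02, 0, 1, 0, 0, 0, 0.012, 0.032, 0, 1, 0, 0, 0]

```text
time_s: 9.28
tool_pos: [0.4836, 0.0812, 0.2844]
tool_rot: [3.139, 0.004, 1.509]
ft_force: [4.4, -11.5, -2.1]
gripper_width: 0.002
```

```bash
python3 -c "
from h import *
st()"
```

```text
pos [0.4836 0.0812 0.2844] yaw 1.509 F [  4.4 -11.5  -2.1] Fx_tool -11.16 Fy 5.06 T [-2.08 -0.81  0.01] off -0.0259 rad -0.1638 polar 0.095
```

servo_tool:
  increments: [0, 0, 0.01, 2.5, 0, 0, 0, 0, 0, 0.02, 5, 0, 0, 0, 0, 0, 0.02, 6, 0, 0, 0]

```text
time_s: 9.65
tool_pos: [0.4837, 0.0856, 0.2841]
tool_rot: [3.14, 0.009, 1.489]
ft_force: [-0.5, -11.9, 0.6]
gripper_width: 0.002
```

```bash
python3 -c "
from h import *
st()"
```

```text
pos [0.4837 0.0856 0.2841] yaw 1.489 F [ -0.5 -11.9   0.6] Fx_tool -11.92 Fy 0.5 T [-2.16  0.17  0.04] off -0.0248 rad -0.1635 polar 0.069
```

servo_tool:
  increments: [0, 0, 0.01, 2.5, 0, 0, 0, 0, 0, 0.02, 5, 0, 0, 0, 0, 0, 0.02, 6, 0, 0, 0]

```text
time_s: 10.02
tool_pos: [0.4839, 0.09, 0.2839]
tool_rot: [3.141, 0.014, 1.469]
ft_force: [-1.8, -12.9, 2.7]
gripper_width: 0.005
```

```bash
python3 -c "
from h import *
st()"
```

```text
pos [0.4839 0.09   0.2839] yaw 1.469 F [ -1.8 -12.9   2.7] Fx_tool -13.02 Fy -0.5 T [-2.2   0.37  0.06] off -0.0237 rad -0.1633 polar 0.042
```

servo_tool:
  increments: [0, 0.003, 0.01, 2.5, 0, 0, 0, 0, 0.006, 0.02, 5, 0, 0, 0, 0, 0.006, 0.02, 6, 0, 0, 0]

```text
time_s: 10.4
tool_pos: [0.484, 0.0943, 0.2837]
tool_rot: [-3.14, 0.013, 1.449]
ft_force: [-2.6, -12.7, 3.8]
gripper_width: 0.003
```

```bash
python3 -c "
from h import *
st()
c=viewer.camera('top'); crop(c,190,160,160,120,5,'pics/t7.png')"
```

```text
pos [0.484  0.0943 0.2837] yaw 1.449 F [ -2.6 -12.7   3.8] Fx_tool -12.88 Fy -1.03 T [-2.23  0.57  0.06] off -0.0226 rad -0.1631 polar 0.016
```

View pics/t7.png

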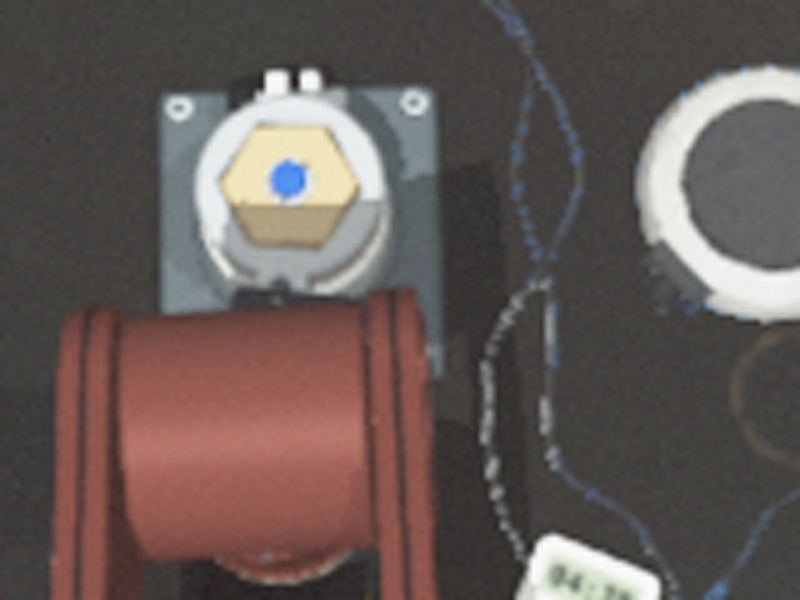

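servo_tool:
  increments: [0, 0.003, 0.01, 2.5, 0, 0, 0, 0, 0.006, 0.02, 5, 0, 0, 0, 0, 0.006, 0.02, 6, 0, 0, 0]

```text
time_s: 10.82
tool_pos: [0.4842, 0.0988, 0.2836]
tool_rot: [-3.139, 0.012, 1.429]
ft_force: [-2.3, -11.6, 4.3]
gripper_width: 0.003
```

```bash
python3 -c "
from h import *
st()"
```

```text
pos [0.4842 0.0988 0.2836] yaw 1.429 F [ -2.3 -11.6   4.3] Fx_tool -11.79 Fy -0.6 T [-1.98  0.65  0.03] off -0.0214 rad -0.1631 polar -0.011
```

servo_tool:
  increments: [0, 0.003, 0.01, 2.5, 0, 0, 0, 0, 0.005, 0.016, 5, 0, 0, 0]

```text
time_s: 11.08
tool_pos: [0.4845, 0.1025, 0.2836]
tool_rot: [-3.137, 0.011, 1.412]
ft_force: [-2.6, -8.5, 4.1]
gripper_width: 0.009
```

```bash
python3 -c "
from h import *
st()"
```

```text
pos [0.4845 0.1025 0.2836] yaw 1.412 F [-2.6 -8.5  4.1] Fx_tool -8.84 Fy -1.26 T [-1.41  0.63 -0.01] off -0.0205 rad -0.163 polar -0.033
```

servo_tool:
  increments: [0, 0, 0.01, 2, 0, 0, 0, 0, 0, 0.015, 3.5, 0, 0, 0]

```text
time_s: 11.32
tool_pos: [0.4848, 0.1052, 0.2837]
tool_rot: [-3.136, 0.014, 1.397]
ft_force: [-1.5, -5.0, 3.4]
gripper_width: 0.002
```

```bash
python3 -c "
from h import *
st()"
```

```text
pos [0.4848 0.1052 0.2837] yaw 1.397 F [-1.5 -5.   3.4] Fx_tool -5.21 Fy -0.62 T [-1.06  0.35 -0.04] off -0.0204 rad -0.1629 polar -0.05
```

servo_tool:
  increments: [0, 0, 0, -10, 0, 0, 0, 0, 0, 0, -30, 0, 0, 0, 0, 0, 0, -40, 0, -20, 0.4, 0, 0, 0, -40, 0, -75, 0.6, 0, 0, 0, -60, -40, -100, 0.6]

```text
time_s: 11.95
tool_pos: [0.437, 0.0542, 0.388]
tool_rot: [-3.141, 0.012, 1.397]
ft_force: [-0.8, -0.4, -0.3]
gripper_width: 0.262
```

```bash
python3 -c "
from h import *
st()
c=viewer.camera('top'); crop(c,190,160,160,120,5,'pics/t8.png')
c=viewer.camera('wrist'); cv2.imwrite('pics/w8.png',c['color'][:,:,::-1])"
```

```text
pos [0.437  0.0542 0.388 ] yaw 1.397 F [-0.8 -0.4 -0.3] Fx_tool -0.53 Fy -0.76 T [-0.07  0.14 -0.05] off -0.0789 rad -0.2011 polar 0.2
```

View pics/t8.png

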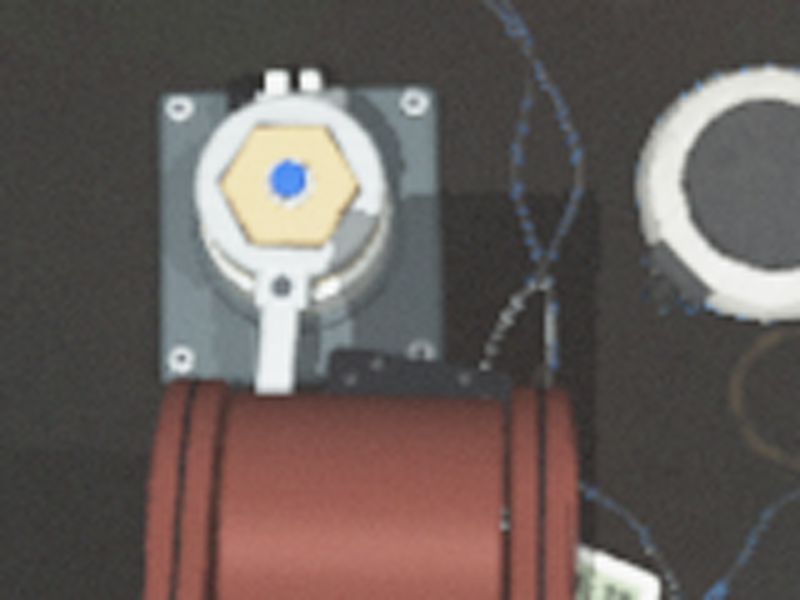

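View pics/w8.png

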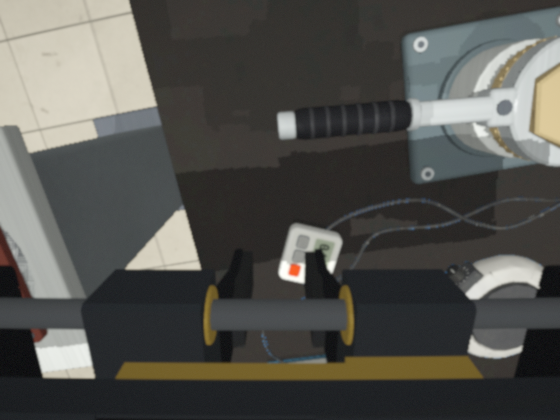

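```bash
python3 -c "
from h import *
c=viewer.camera('wrist');t=viewer.camera('top')
C=np.array([.6487,.097])
P=lambda x,y:(190+(x+.5)/5-.5,160+(y+.5)/5-.5)
def sh(n,X):
    d=X[:2]-C; print(n,X.round(4),np.hypot(*d).round(4),np.arctan2(-d[1],-d[0]).round(3))
for n,p in dict(end=(281,125),gs=(410,114),pivot=(505,107),neck=(455,111)).items(): sh(n,cast(c,*p,.117))
sh('tpivot',cast(t,*P(281,287),.12)); sh('tneck',cast(t,*P(278,350),.124)); sh('tneck2',cast(t,*P(275,388),.124))
sh('tvent',cast(t,*P(288,179),.14))
"
```

```text
end [0.4481 0.1164 0.117 ] 0.2016 -0.096
gs [0.5387 0.1083 0.117 ] 0.1106 -0.103
pivot [0.6055 0.102  0.117 ] 0.0435 -0.115
neck [0.5702 0.1051 0.117 ] 0.0789 -0.103
tpivot [0.5989 0.102  0.12  ] 0.05 -0.1
tneck [0.5679 0.1035 0.124 ] 0.081 -0.08
tneck2 [0.5498 0.1051 0.124 ] 0.0992 -0.081
tvent [0.6467 0.0972 0.14  ] 0.002 -0.088
```

```bash
python3 -c "
from h import *
go(.583,.1035,.37,3.05)"
```

```text
turn [-0.013  0.007 -1.654] shift [ 74.3 136.8  13.8]
```

servo_tool:
  increments: [0, 0, -1, 74, 137, 5, 0.75, 0, 0, -1, 74, 137, 5, 0.75, 0, 0, -1, 74, 137, 5, 0.75, 0, 0, -1, 74, 137, 5, 0.75, 0, 0, -1, 74, 137, 5, 0.75]

```text
time_s: 12.78
tool_pos: [0.5838, 0.1038, 0.3756]
tool_rot: [-3.126, 0.001, 2.341]
ft_force: [0.1, -0.2, -1.4]
gripper_width: 0.748
```

```bash
python3 -c "
from h import *
go(.583,.1035,.36,3.05)"
```

```text
turn [-0.015 -0.004 -0.709] shift [ 0.4 -0.5 15.6]
```

servo_tool:
  increments: [-0.01, 0, -0.71, 0.4, -0.5, 15, 0.75, -0.015, -0.003, -0.71, 0.4, -0.5, 15, 0.75, -0.015, -0.003, -0.71, 0.4, -0.5, 15, 0.75, -0.015, -0.003, -0.71, 0.4, -0.5, 15, 0.75, -0.015, -0.003, -0.71, 0.4, -0.5, 15, 0.75]

```text
time_s: 13.4
tool_pos: [0.5831, 0.1038, 0.3584]
tool_rot: [3.141, -0.004, 3.049]
ft_force: [-0.5, -1.5, 0.3]
gripper_width: 0.749
```

```bash
python3 -c "
from h import *
go(.583,.1035,.289,3.05);st()
c=viewer.camera('wrist'); cv2.imwrite('pics/w9.png',c['color'][:,:,::-1])
C=np.array([.6487,.097])
for r in (78,165,206): print(r,proj(c,[C[0]-r/1e3*np.cos(.09),C[1]+r/1e3*np.sin(.09),.117]))"
```

```text
turn [ 0.    -0.004 -0.001] shift [-0.2 -0.3 69.4]
pos [0.5831 0.1038 0.3584] yaw 3.049 F [-0.5 -1.5  0.3] Fx_tool 0.32 Fy -1.54 T [-0.01 -0.01  0.01] off 0.0659 rad 0.0007 polar -0.103
78 [276.6326516  211.62239264]
165 [276.22107015  73.63539949]
206 [275.99954534  -2.64933226]
```

View pics/w9.png

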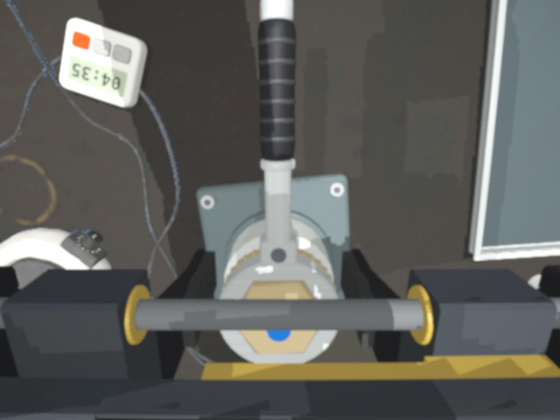

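servo_tool:
  increments: [0, -0.004, 0, 0, 0, 35, 0.75, 0, -0.004, 0, 0, 0, 60, 0.75, 0, -0.004, 0, 0, 0, 69, 0.75, 0, -0.004, 0, 0, 0, 69, 0.75]

```text
time_s: 13.95
tool_pos: [0.5828, 0.1039, 0.2891]
tool_rot: [3.141, -0.001, 3.046]
ft_force: [0.5, -0.0, 0.2]
gripper_width: 0.751
```

```bash
python3 -c "
from h import *
st()"
```

```text
pos [0.5828 0.1039 0.2891] yaw 3.046 F [ 0.5 -0.   0.2] Fx_tool -0.48 Fy 0.04 T [ 0.03 -0.03 -0.01] off 0.0662 rad 0.0006 polar -0.104
```

servo_tool:
  increments: [0, 0, 0, 0, 0, 0, 0, 0, 0, 0, 0, 0, 0, 0, 0, 0, 0, 0, 0, 0, 0, 0, 0, 0, 0, 0, 0, 0, 0, 0, 0, 0, 0, 0, 0]

```text
time_s: 14.58
tool_pos: [0.5828, 0.1038, 0.2892]
tool_rot: [3.141, -0.001, 3.046]
ft_force: [1.0, -0.1, -0.3]
gripper_width: 0.268
```

servo_tool:
  increments: [0, 0, 0, 0, 0, 0, 0, 0, 0, 0, 0, 0, 0, 0, 0, 0, 0, 0, 0, -3, 0, 0, 0, 0, 0, 0, -8, 0, 0, 0, 0, 0, 0, -12, 0]

```text
time_s: 15.2
tool_pos: [0.5826, 0.1031, 0.2981]
tool_rot: [-3.14, -0.002, 3.046]
ft_force: [10.9, -4.1, -20.6]
gripper_width: 0.196
```

```bash
python3 -c "
from h import *
st();print(get_state()['gripper_width'])
c=viewer.camera('wrist'); cv2.imwrite('pics/w10.png',c['color'][:,:,::-1])
c=viewer.camera('scene'); crop(c,220,130,120,90,6.6,'pics/s10.png')"
```

```text
pos [0.5826 0.1031 0.2981] yaw 3.046 F [ 10.9  -4.1 -20.6] Fx_tool -11.25 Fy -3.03 T [-0.58 -1.64  0.33] off 0.0663 rad -0.0002 polar -0.092
0.1955464956844057
```

View pics/w10.png

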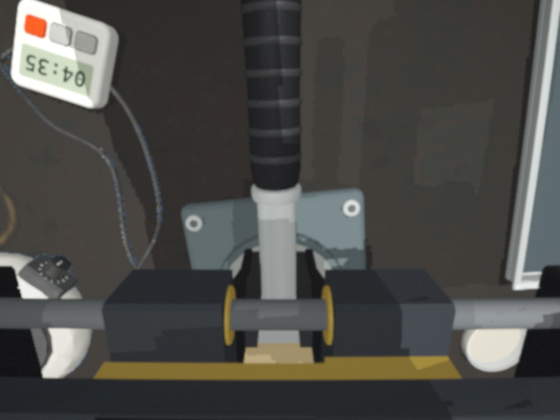

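View pics/s10.png

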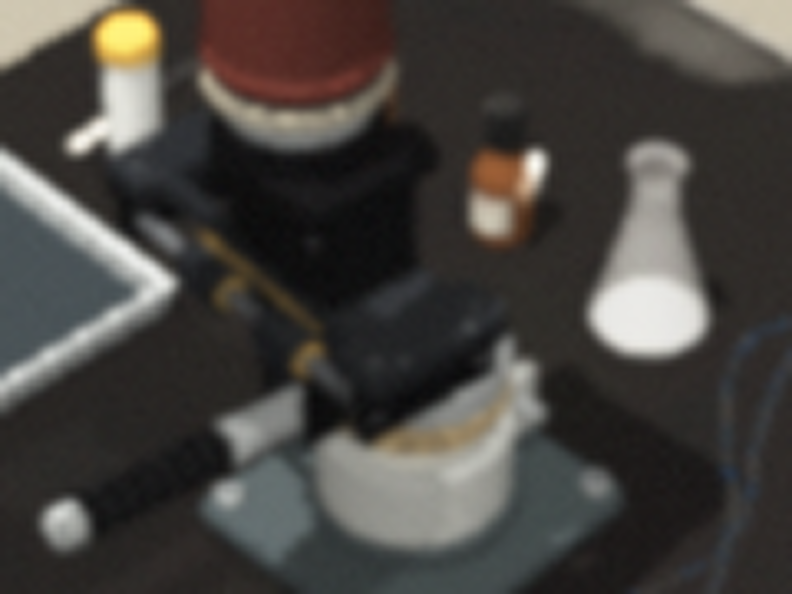

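servo_tool:
  increments: [0, 0, 0, -1.5, -0.5, 1, 0, 0, 0, 0, -1.5, -0.5, 1, 0]

```text
time_s: 15.55
tool_pos: [0.5833, 0.1026, 0.2963]
tool_rot: [-3.14, -0.006, 3.047]
ft_force: [-2.5, 1.0, -6.8]
gripper_width: 0.192
```

```bash
python3 -c "
from h import *
st();print(get_state()['gripper_width'])
c=viewer.camera('top'); crop(c,190,160,120,90,6.6,'pics/t11.png')
c=viewer.camera('scene'); crop(c,230,160,80,60,10,'pics/s11.png')"
```

```text
pos [0.5833 0.1026 0.2963] yaw 3.047 F [-2.5  1.  -6.8] Fx_tool 2.54 Fy 0.77 T [0.2  0.3  0.37] off 0.0656 rad -0.0006 polar -0.086
0.19162719275854592
```

View pics/s11.png

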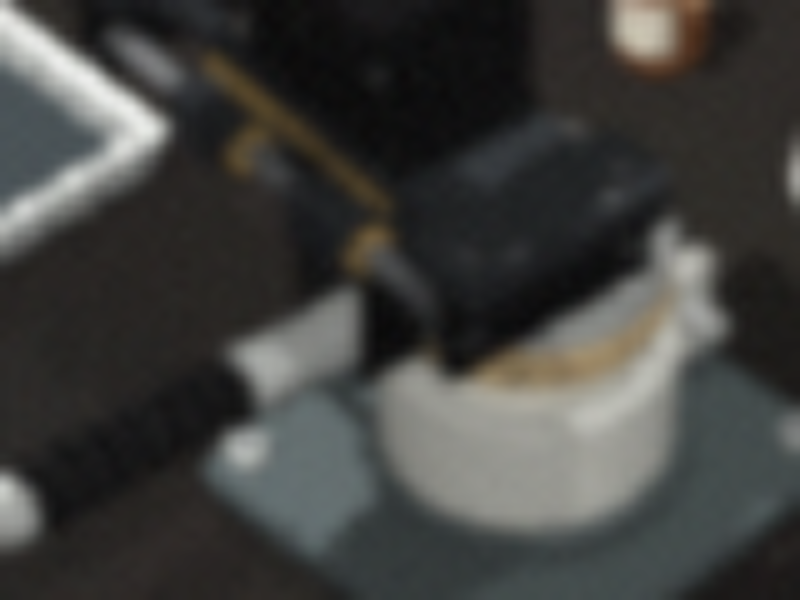

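View pics/t11.png

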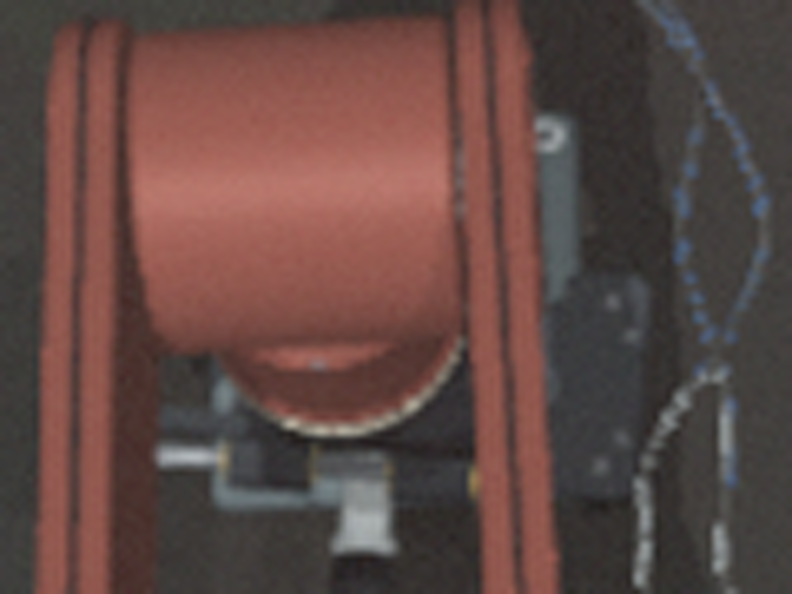

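servo_tool:
  increments: [0, 0, -0.01, 0.3, -0.6, -1, 0, 0, 0, -0.015, 0.3, -1, -4, 0, 0, 0, -0.015, 0.3, -1, -6, 0]

```text
time_s: 16.02
tool_pos: [0.5833, 0.1016, 0.3021]
tool_rot: [-3.14, -0.004, 3.062]
ft_force: [6.2, 1.8, -15.6]
gripper_width: 0.192
```

```bash
python3 -c "
from h import *
st();print(get_state()['gripper_width'])"
```

```text
pos [0.5833 0.1016 0.3021] yaw 3.062 F [  6.2   1.8 -15.6] Fx_tool -6.06 Fy 2.3 T [ 0.2  -0.78  0.34] off 0.0656 rad -0.0006 polar -0.07
0.19170814917805154
```

servo_tool:
  increments: [0, -0.015, 0, 1.5, 0.3, 0, 0, 0, -0.03, 0, 4, 0.3, 0, 0]

```text
time_s: 16.27
tool_pos: [0.5786, 0.1022, 0.302]
tool_rot: [-3.139, 0.025, 3.062]
ft_force: [-4.2, 0.4, -6.9]
gripper_width: 0.19
```

```bash
python3 -c "
from h import *
st();print(get_state()['gripper_width'])"
```

```text
pos [0.5786 0.1022 0.302 ] yaw 3.062 F [-4.2  0.4 -6.9] Fx_tool 4.17 Fy 0.03 T [0.05 0.96 0.36] off 0.0703 rad -0.0004 polar -0.073
0.18994215650971644
```

servo_tool:
  increments: [0, 0, 0, 0.4, 0, -2, 0, 0, 0, 0, 0.4, 0, -5, 0, 0, 0, 0, 0.2, 0, -8, 0]

```text
time_s: 16.65
tool_pos: [0.5789, 0.1018, 0.3094]
tool_rot: [-3.139, 0.028, 3.062]
ft_force: [7.6, -1.1, -19.1]
gripper_width: 0.197
```

```bash
python3 -c "
from h import *
st();print(get_state()['gripper_width'])"
```

```text
pos [0.5789 0.1018 0.3094] yaw 3.062 F [  7.6  -1.1 -19.1] Fx_tool -7.64 Fy -0.54 T [-0.11 -1.11  0.37] off 0.07 rad -0.0008 polar -0.068
0.19692199556241954
```

servo_tool:
  increments: [0, -0.01, 0, 0.6, 0.2, 0, 0, 0, -0.02, 0, 2.2, 0.2, 0, 0]

```text
time_s: 16.9
tool_pos: [0.5761, 0.102, 0.3093]
tool_rot: [-3.138, 0.046, 3.062]
ft_force: [-5.6, -0.8, -6.9]
gripper_width: 0.194
```

```bash
python3 -c "
from h import *
st();print(get_state()['gripper_width'])
c=viewer.camera('scene'); crop(c,230,150,80,60,10,'pics/s12.png')
c=viewer.camera('wrist'); cv2.imwrite('pics/w12.png',c['color'][:,:,::-1])"
```

```text
pos [0.5761 0.102  0.3093] yaw 3.062 F [-5.6 -0.8 -6.9] Fx_tool 5.53 Fy -1.19 T [-0.05  1.23  0.39] off 0.0728 rad -0.0007 polar -0.069
0.19398315108247285
```

View pics/s12.png

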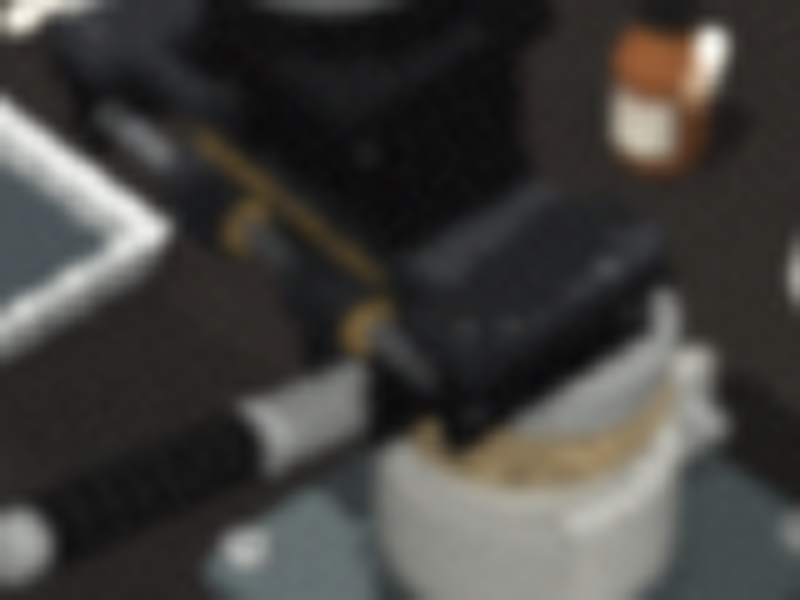

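View pics/w12.png

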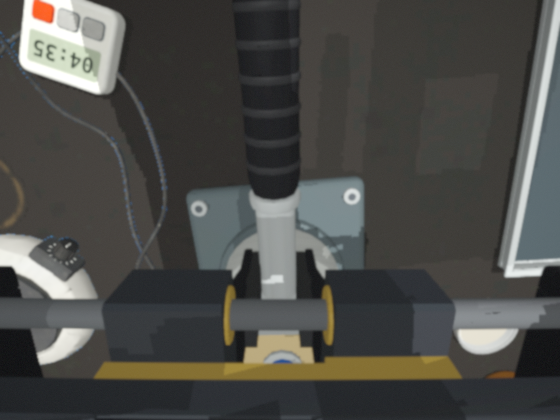

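servo_tool:
  increments: [0, 0, 0, 0.3, 0, -3, 0, 0, 0, 0, 0, 0, -6, 0, 0, 0, 0, -0.5, 0, -9, 0]

```text
time_s: 17.38
tool_pos: [0.5771, 0.1017, 0.3179]
tool_rot: [-3.138, 0.05, 3.062]
ft_force: [7.6, -3.2, -18.3]
gripper_width: 0.193
```

```bash
python3 -c "
from h import *
st();print(get_state()['gripper_width'])"
```

```text
pos [0.5771 0.1017 0.3179] yaw 3.062 F [  7.6  -3.2 -18.3] Fx_tool -7.82 Fy -2.56 T [-0.32 -0.96  0.36] off 0.0718 rad -0.001 polar -0.065
0.19325108433268473
```

servo_tool:
  increments: [0, -0.015, 0, 1.2, 0.3, 0, 0, 0, -0.03, 0, 3.7, 0.3, 0, 0, 0, -0.03, 0, 3.7, 0.3, -4, 0]

```text
time_s: 17.75
tool_pos: [0.5731, 0.1021, 0.3212]
tool_rot: [-3.138, 0.081, 3.062]
ft_force: [7.1, -1.6, -16.5]
gripper_width: 0.199
```

```bash
python3 -c "
from h import *
st();print(get_state()['gripper_width'])
c=viewer.camera('scene'); crop(c,220,140,100,75,8,'pics/s13.png')
c=viewer.camera('wrist'); cv2.imwrite('pics/w13.png',c['color'][:,:,::-1])
p=cast(c,271,100,.13);print(p)"
```

```text
pos [0.5731 0.1021 0.3212] yaw 3.062 F [  7.1  -1.6 -16.5] Fx_tool -7.17 Fy -1.08 T [-0.25 -0.59  0.32] off 0.0757 rad -0.0009 polar -0.068
0.19892596816584984
[0.50650082 0.10345451 0.13      ]
```

View pics/s13.png

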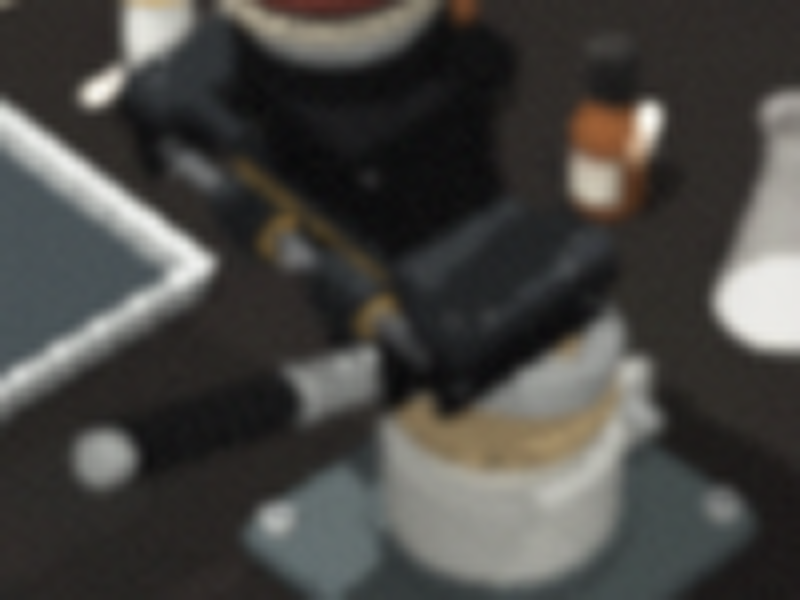

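View pics/w13.png

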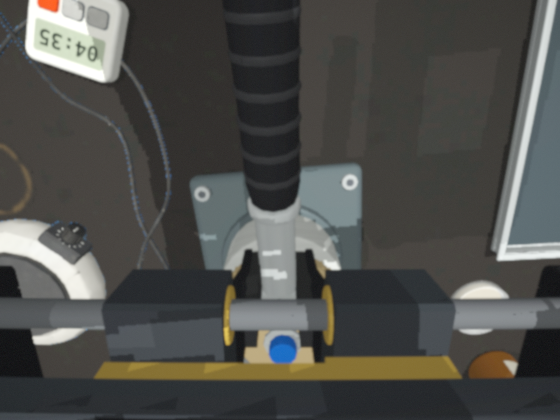

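```bash
python3 -c "
from h import *
c=viewer.camera('scene')
C=np.array([.6487,.097])
def onplane(u,v,th=-.08):
    n=np.array([np.sin(th),-np.cos(th)]); a=cast(c,u,v,.1);b=cast(c,u,v,.2)
    fa=(a[:2]-C)@n; fb=(b[:2]-C)@n; return a+(b-a)*fa/(fa-fb)
P=lambda x,y:(220+(x+.5)/8-.5,140+(y+.5)/8-.5)
for th in (-.07,-.09): print(onplane(*P(105,458),th),onplane(*P(330,380),th))
"
```

```text
[0.4645617  0.10991078 0.17696989] [0.56452452 0.10290193 0.1517499 ]
[0.46713123 0.11338545 0.17267012] [0.56592693 0.10446976 0.14973145]
```

servo_tool:
  increments: [0, -0.05, 0, 8, 0, 3.7, 0, 0, -0.1, 0, 16, 0, 7.4, 0, 0, -0.1, 0, 16, 0, 7.4, 0]

```text
time_s: 18.27
tool_pos: [0.5559, 0.1042, 0.3146]
tool_rot: [-3.138, 0.175, 3.063]
ft_force: [-19.1, 0.2, 6.3]
gripper_width: 0.194
```

```bash
cat >> h.py <<'E'
def hang(name=None):
    c=viewer.camera('scene')
    if name: crop(c,220,140,100,75,8,name)
def onplane(c,u,v,th=-.08):
    C=np.array([.6487,.097])
    n=np.array([np.sin(th),-np.cos(th)]); a=cast(c,u,v,.1);b=cast(c,u,v,.2)
    fa=(a[:2]-C)@n; fb=(b[:2]-C)@n; return a+(b-a)*fa/(fa-fb)
E
python3 -c "
from h import *
st();print(get_state()['gripper_width']); hang('pics/s14.png')"
```

```text
pos [0.5559 0.1042 0.3146] yaw 3.063 F [-19.1   0.2   6.3] Fx_tool 19.07 Fy -1.26 T [0.24 3.23 0.23] off 0.0931 rad -0.0001 polar -0.077
0.1937352980746594
```

View pics/s14.png

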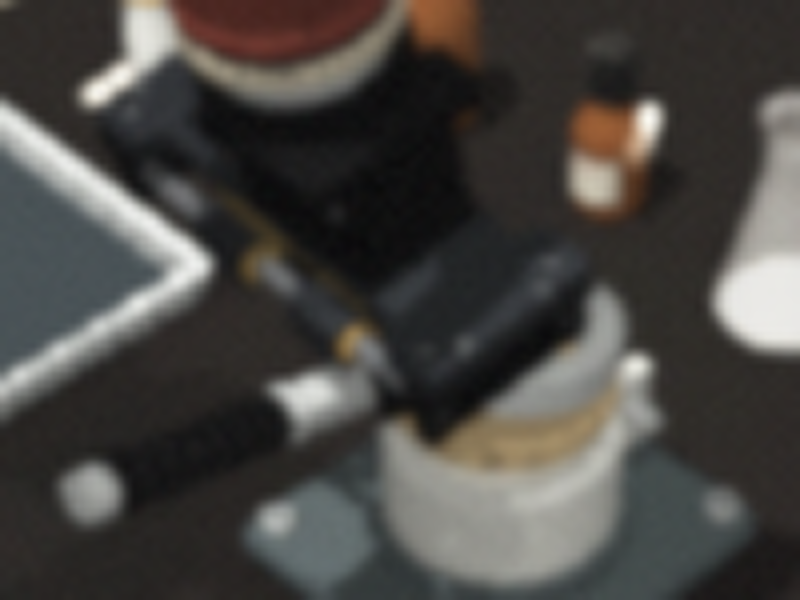

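servo_tool:
  increments: [0, 0, 0, 2, 0, -3, 0, 0, 0, 0, 2, 0, -3, 0]

```text
time_s: 18.58
tool_pos: [0.5551, 0.1044, 0.3195]
tool_rot: [-3.139, 0.181, 3.062]
ft_force: [4.8, -0.9, -7.6]
gripper_width: 0.191
```

```bash
python3 -c "
from h import *
st()
hang('pics/s15.png')
c=viewer.camera('scene')
P=lambda x,y:(220+(x+.5)/8-.5,140+(y+.5)/8-.5)
a=onplane(c,*P(92,490));b=onplane(c,*P(285,410));print(a,b,(a-b)[2]/(b-a)[0])
"
```

```text
pos [0.5551 0.1044 0.3195] yaw 3.062 F [ 4.8 -0.9 -7.6] Fx_tool -4.84 Fy -0.56 T [ 0.04 -0.36  0.27] off 0.0939 rad 0.0 polar -0.079
[0.45918605 0.11219354 0.16325092] [0.54421871 0.10537638 0.14863078] 0.17193549964233487
```

View pics/s15.png

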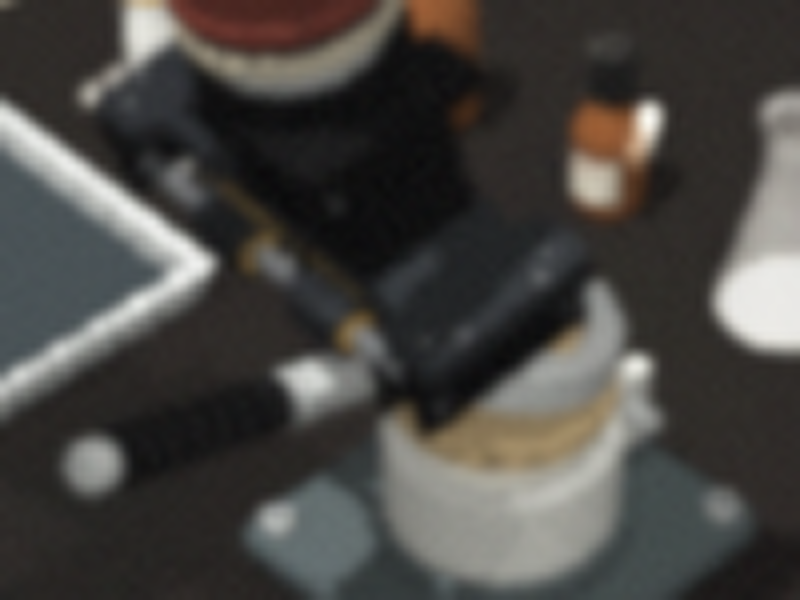

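servo_tool:
  increments: [0, -0.05, 0, 8, 0, 0.4, 0, 0, -0.1, 0, 16, 0, 0.8, 0, 0, -0.1, 0, 16, 0, 0.8, 0]

```text
time_s: 19.05
tool_pos: [0.5392, 0.1058, 0.3163]
tool_rot: [-3.14, 0.281, 3.062]
ft_force: [-1.1, -0.7, -7.6]
gripper_width: 0.196
```

```bash
python3 -c "
from h import *
st()
hang('pics/s16.png')
"
```

```text
pos [0.5392 0.1058 0.3163] yaw 3.062 F [-1.1 -0.7 -7.6] Fx_tool 1.08 Fy -0.8 T [-0.03  1.04  0.25] off 0.1098 rad 0.0001 polar -0.08
```

View pics/s16.png

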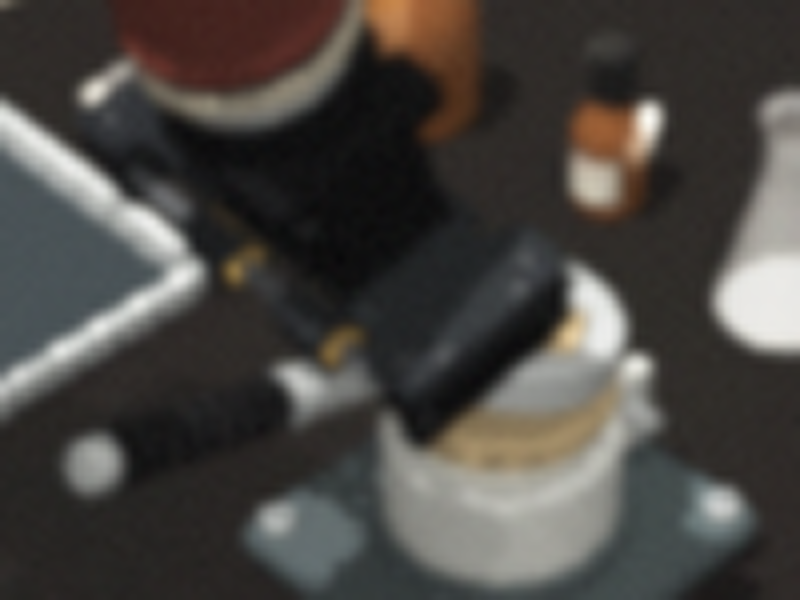

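servo_tool:
  increments: [0, 0, 0, 0.6, 0, -2, 0, 0, 0, 0, 1.1, 0, -4, 0, 0, 0, 0, 1.7, 0, -6, 0]

```text
time_s: 19.48
tool_pos: [0.5393, 0.1055, 0.3237]
tool_rot: [-3.141, 0.29, 3.061]
ft_force: [20.0, -2.2, -18.0]
gripper_width: 0.194
```

```bash
python3 -c "
from h import *
st()
hang('pics/s17.png')
c=viewer.camera('wrist'); cv2.imwrite('pics/w17.png',c['color'][:,:,::-1])
"
```

```text
pos [0.5393 0.1055 0.3237] yaw 3.061 F [ 20.   -2.2 -18. ] Fx_tool -20.1 Fy -0.63 T [-0.14 -2.21  0.24] off 0.1097 rad -0.0003 polar -0.078
```

View pics/s17.png

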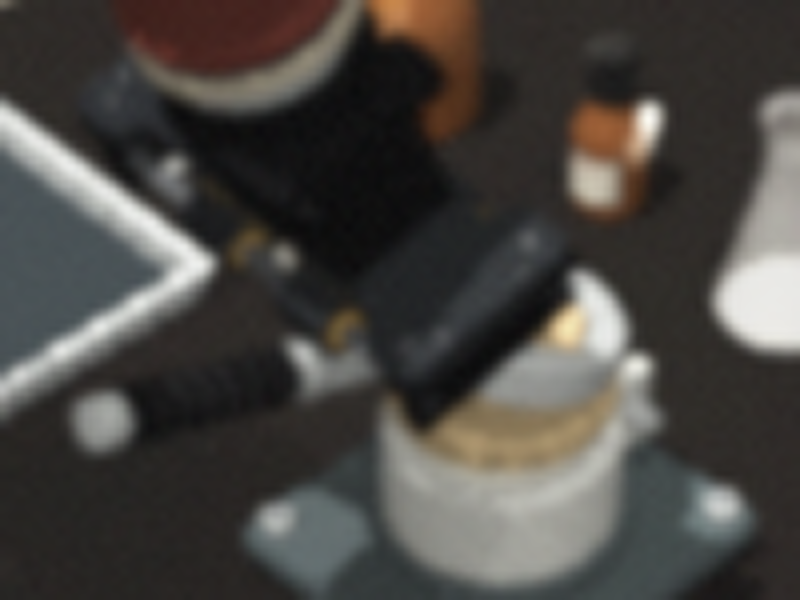

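View pics/w17.png

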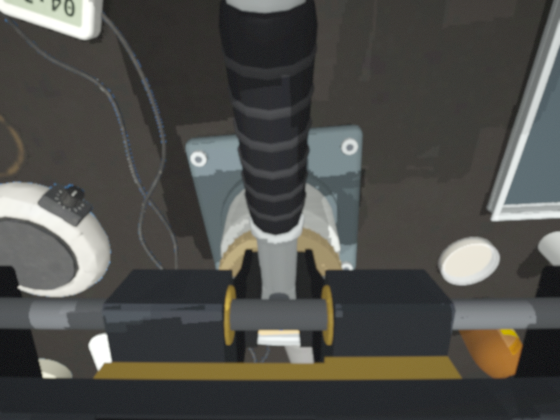

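servo_tool:
  increments: [0, 0, 0, -2, 0, 3, 0, 0, 0, 0, -1, 0, 8, 0, 0, 0, 0, -1, 0, 10, 0.6, 0, 0, 0, -1, 0, 10, 0.6, 0, 0, 0, -1, 0, 10, 0.6]

```text
time_s: 20.2
tool_pos: [0.5437, 0.1052, 0.3156]
tool_rot: [-3.141, 0.292, 3.061]
ft_force: [0.5, -1.0, 0.1]
gripper_width: 0.447
```

```bash
python3 -c "
from h import *
st(); go(.583,.1035,.32,3.06)
hang('pics/s18.png')
"
```

```text
pos [0.5437 0.1052 0.3156] yaw 3.061 F [ 0.5 -1.   0.1] Fx_tool -0.54 Fy -0.93 T [ 0.03  0.28 -0.02] off 0.1053 rad -0.0003 polar -0.078
turn [-0.     0.292  0.001] shift [-38.9   1.5   7.1]
```

View pics/s18.png

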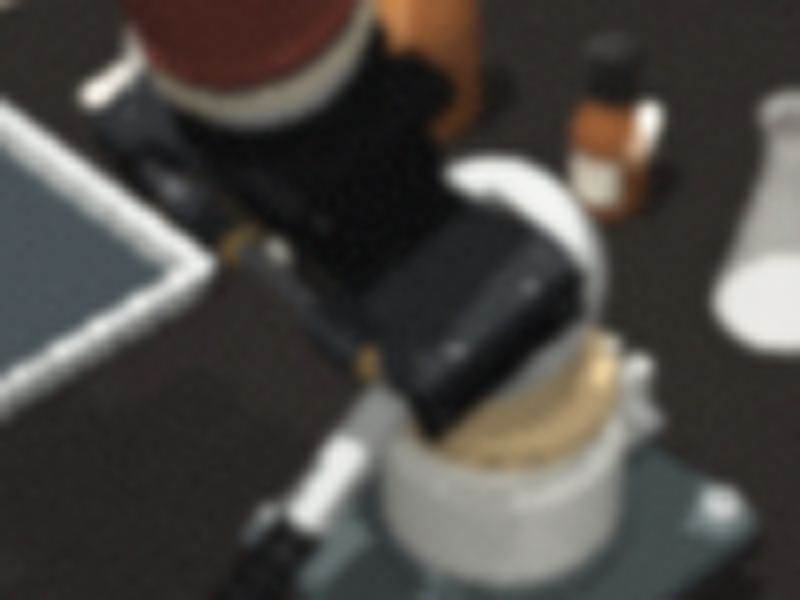

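servo_tool:
  increments: [0, 0, 0, 0, 0, 0, 0, 0, 0, 0, 0, 0, 0, 0]

```text
time_s: 20.5
tool_pos: [0.5437, 0.1052, 0.3155]
tool_rot: [-3.141, 0.292, 3.061]
ft_force: [0.2, 0.1, -0.2]
gripper_width: 0.424
```

```bash
python3 -c "
from h import *
st(); print(get_state()['gripper_width'])
hang('pics/s19.png')
c=viewer.camera('wrist'); cv2.imwrite('pics/w19.png',c['color'][:,:,::-1])
"
```

```text
pos [0.5437 0.1052 0.3155] yaw 3.061 F [ 0.2  0.1 -0.2] Fx_tool -0.23 Fy 0.16 T [0.03 0.22 0.  ] off 0.1054 rad -0.0003 polar -0.077
0.42424118761630836
```

View pics/s19.png

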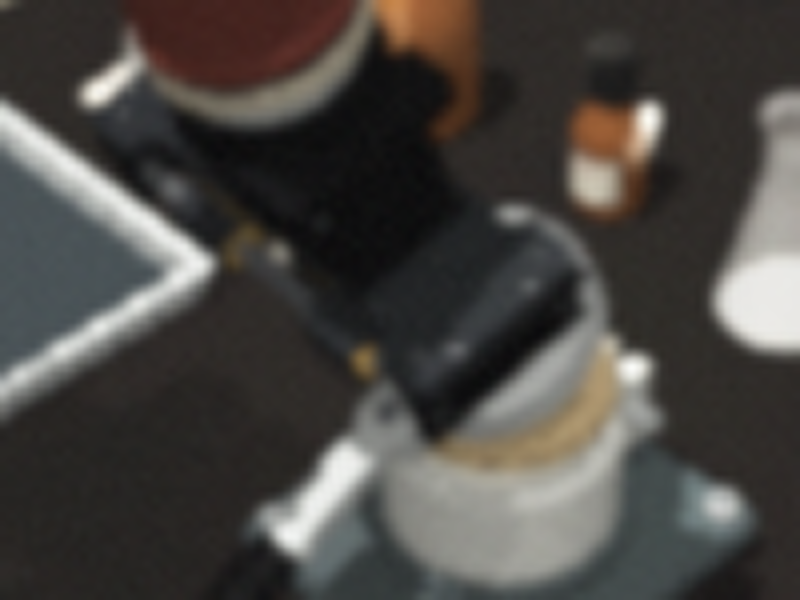

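View pics/w19.png

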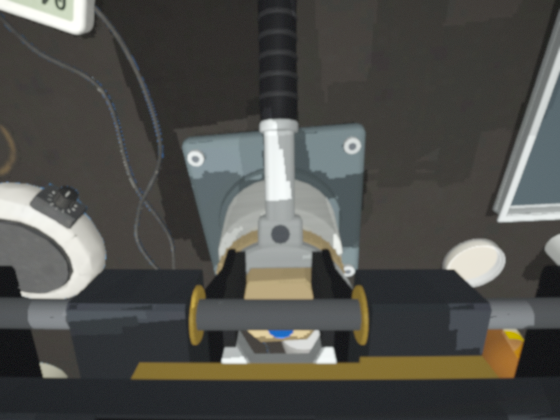

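servo_tool:
  increments: [0, 0, 0, 0, 0, 0, 0]

```text
time_s: 20.72
tool_pos: [0.5436, 0.1052, 0.3153]
tool_rot: [-3.141, 0.292, 3.061]
ft_force: [0.0, 0.6, -0.5]
gripper_width: 0.235
```

```bash
python3 -c "
from h import *
st(); print(get_state()['gripper_width'])
hang('pics/s20.png')
c=viewer.camera('top'); crop(c,190,160,120,90,6.6,'pics/t20.png')
"
```

```text
pos [0.5436 0.1052 0.3153] yaw 3.061 F [ 0.   0.6 -0.5] Fx_tool 0.02 Fy 0.57 T [ 0.    0.18 -0.02] off 0.1054 rad -0.0003 polar -0.077
0.23521754614739032
```

View pics/s20.png

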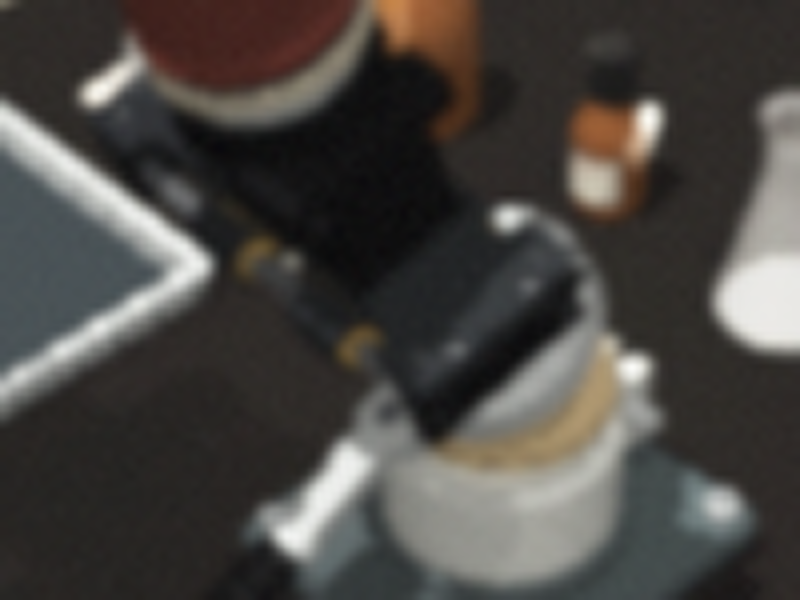

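View pics/t20.png

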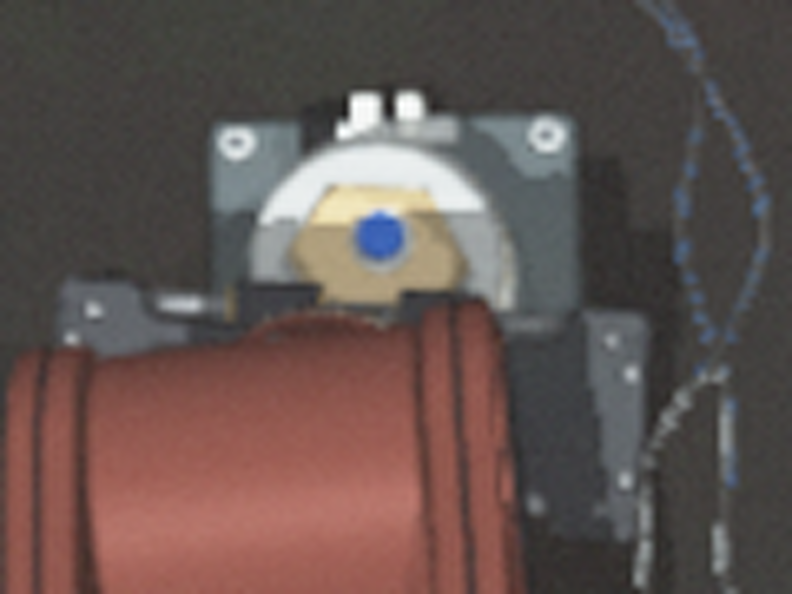

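servo_tool:
  increments: [0, 0, 0, 0, 0, 0, 0.8, 0, 0, 0, 0, 0, 0, 0.8, 0, 0, 0, 10, 0, -35, 0.8, 0, 0.1, 0, 15, 0, -60, 0.8, 0, 0.29, 0, 15, 0, -60, 0.8]

```text
time_s: 21.45
tool_pos: [0.5117, 0.1081, 0.3715]
tool_rot: [3.141, 0.004, 3.062]
ft_force: [0.6, 0.1, -0.4]
gripper_width: 0.629
```

```bash
python3 -c "
from h import *
st(); print(get_state()['gripper_width'])
hang('pics/s21.png')
c=viewer.camera('wrist'); cv2.imwrite('pics/w21.png',c['color'][:,:,::-1])
"
```

```text
pos [0.5117 0.1081 0.3715] yaw 3.062 F [ 0.6  0.1 -0.4] Fx_tool -0.56 Fy 0.18 T [-0.   -0.03  0.01] off 0.1374 rad 0.0001 polar -0.081
0.6293505085004787
```

View pics/s21.png

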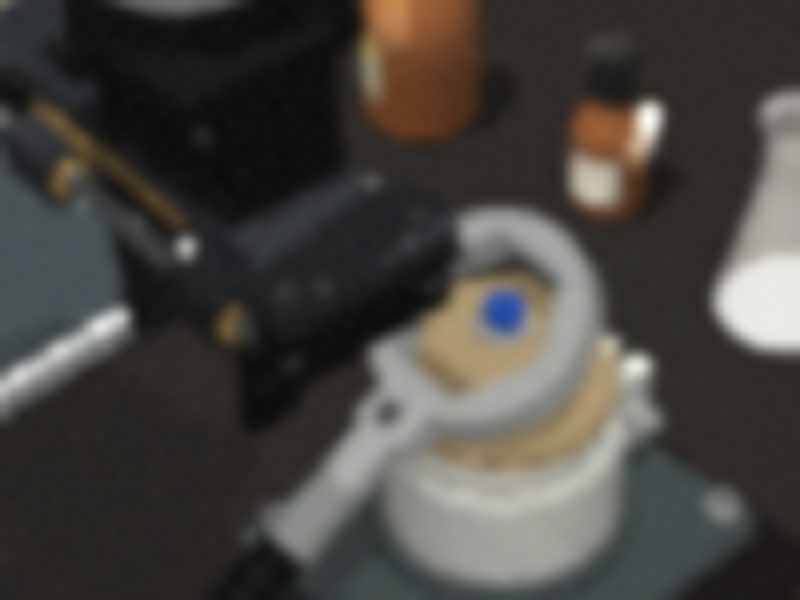

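View pics/w21.png

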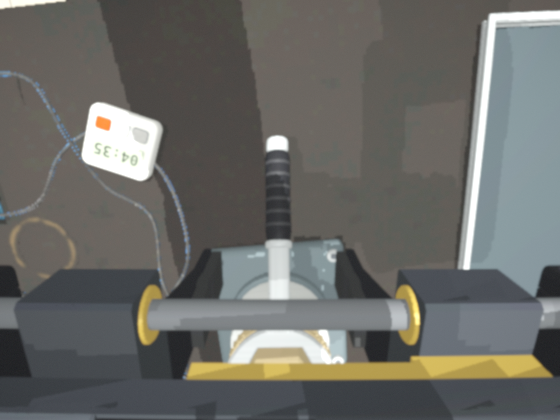

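```bash
python3 -c "
from h import *
c=viewer.camera('scene'); crop(c,190,150,120,90,6.6,'pics/s22.png')
c=viewer.camera('wrist'); crop(c,210,110,140,105,5,'pics/w22.png')
c=viewer.camera('top'); crop(c,200,170,120,90,6.6,'pics/t22.png')
"
```

```text
(no output)
```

View pics/s22.png

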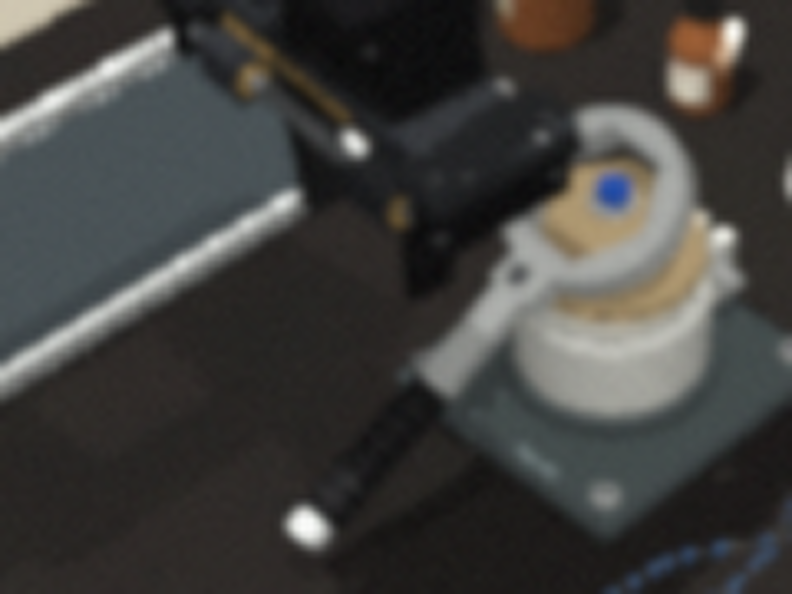

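View pics/w22.png

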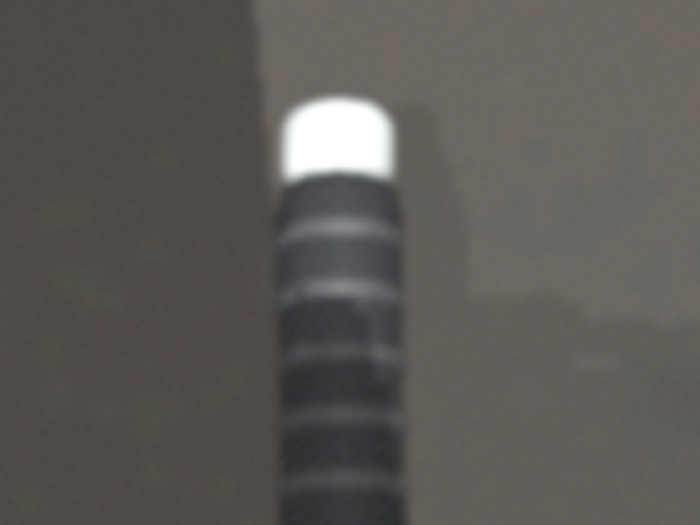

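View pics/t22.png

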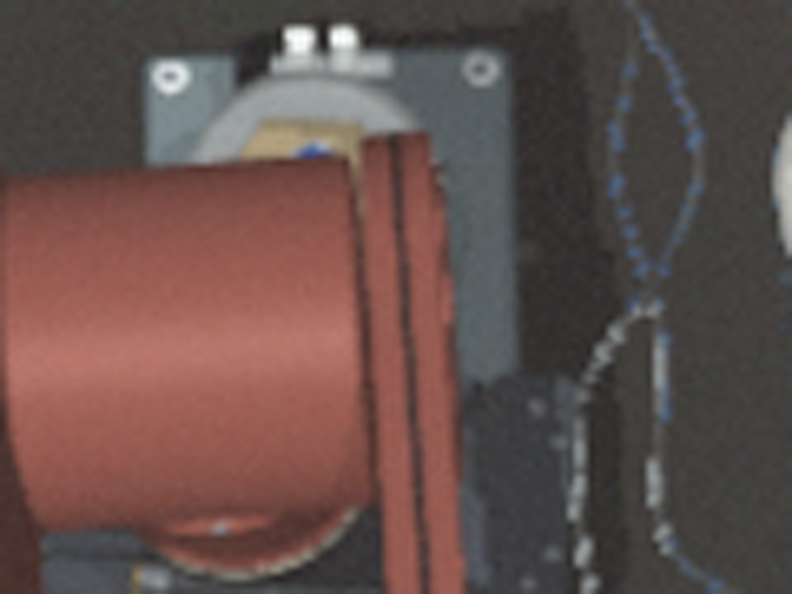

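```bash
cat >> h.py <<'E'
def tri(c1,p1,c2,p2):
    a1=cast(c1,*p1,0.);b1=cast(c1,*p1,.3);a2=cast(c2,*p2,0.);b2=cast(c2,*p2,.3)
    d1=(b1-a1)/np.linalg.norm(b1-a1);d2=(b2-a2)/np.linalg.norm(b2-a2)
    s=np.linalg.lstsq(np.stack([d1,-d2],1),a2-a1,rcond=None)[0]
    q1=a1+s[0]*d1;q2=a2+s[1]*d2; return (q1+q2)/2,np.linalg.norm(q1-q2)
E
python3 -c "
from h import *
s=viewer.camera('scene');w=viewer.camera('wrist')
P=lambda x,y:(190+(x+.5)/6.6-.5,150+(y+.5)/6.6-.5)
W=lambda x,y:(210+(x+.5)/5-.5,110+(y+.5)/5-.5)
end=P(308,525);col=P(428,375);piv=P(517,274)
print('end',tri(s,end,w,W(338,140)))
print('col',tri(s,P(430,378),w,(277,241)))
for n,p in (('end',end),('col',col),('piv',piv)):
    print(n,[onplane(s,*p,th).round(4) for th in (-.07,-.085,-.1)])
"
```

```text
end (array([0.46334994, 0.1100526 , 0.03908094]), np.float64(0.002862050821094956))
col (array([0.53956125, 0.10461874, 0.08555446]), np.float64(0.0019504458577419203))
end [array([0.465 , 0.1099, 0.0384]), array([0.4669, 0.1125, 0.0347]), array([0.4688, 0.115 , 0.031 ])]
col [array([0.5375, 0.1048, 0.0881]), array([0.5389, 0.1064, 0.0859]), array([0.5402, 0.1079, 0.0838])]
piv [array([0.5909, 0.1011, 0.1183]), array([0.5917, 0.1019, 0.1172]), array([0.5924, 0.1026, 0.1162])]
```

```bash
cat >> h.py <<'E'
def gop(x,y,z,pitch,yaw):
    from scipy.spatial.transform import Rotation as Ro
    st=get_state(); R0=Ro.from_euler("xyz",st["tool_rot"]); R1=Ro.from_euler("xyz",[np.pi,pitch,yaw])
    s=R0.inv().apply(np.array([x,y,z])-st["tool_pos"])*1000; r=(R0.inv()*R1).as_rotvec()
    print("turn",r.round(3),"shift",s.round(1),"tool z",R1.apply([0,0,1]).round(3))
E
python3 -c "
from h import *
n=np.array([-.522,.037,.853]); A=np.array([.5768,.1019,.1086])
for d in (.07,0): gop(*(A+n*(.172+d)),.55,3.067)"
```

```text
turn [-0.002 -0.545 -0.006] shift [61.7 -1.8 52.5] tool z [ 0.521 -0.039 -0.853]
turn [-0.002 -0.545 -0.006] shift [ 25.4  -1.4 112.4] tool z [ 0.521 -0.039 -0.853]
```

Go to the pre-pose 70 mm back along the tilted approach.

servo_tool:
  increments: [0, -0.18, 0, 25, 0, 10, 0.75, 0, -0.36, 0, 50, -1, 40, 0.75, 0, -0.545, -0.006, 61.5, -1.8, 52, 0.75, 0, -0.545, -0.006, 61.5, -1.8, 52, 0.75]

```text
time_s: 22.3
tool_pos: [0.4479, 0.111, 0.3129]
tool_rot: [-3.138, 0.546, 3.07]
ft_force: [0.1, 0.1, -0.0]
gripper_width: 0.751
```

```bash
python3 -c "
from h import *
n=np.array([-.522,.037,.853]); A=np.array([.5768,.1019,.1086])
gop(*(A+n*(.172)),.55,3.067)
c=viewer.camera('wrist'); cv2.imwrite('pics/w23.png',c['color'][:,:,::-1])
c=viewer.camera('scene'); crop(c,190,150,120,90,6.6,'pics/s23.png')
"
```

```text
turn [-0.002 -0.004  0.002] shift [-3.6  0.3 69.6] tool z [ 0.521 -0.039 -0.853]
```

View pics/w23.png

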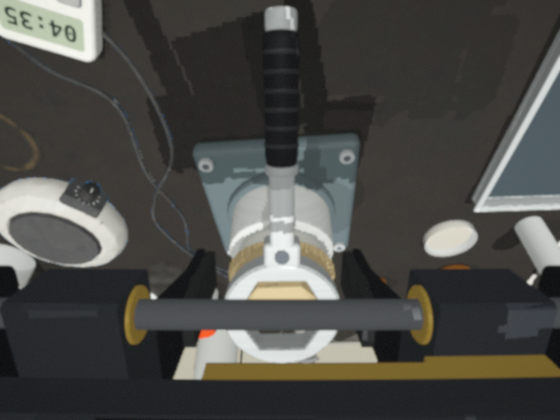

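View pics/s23.png

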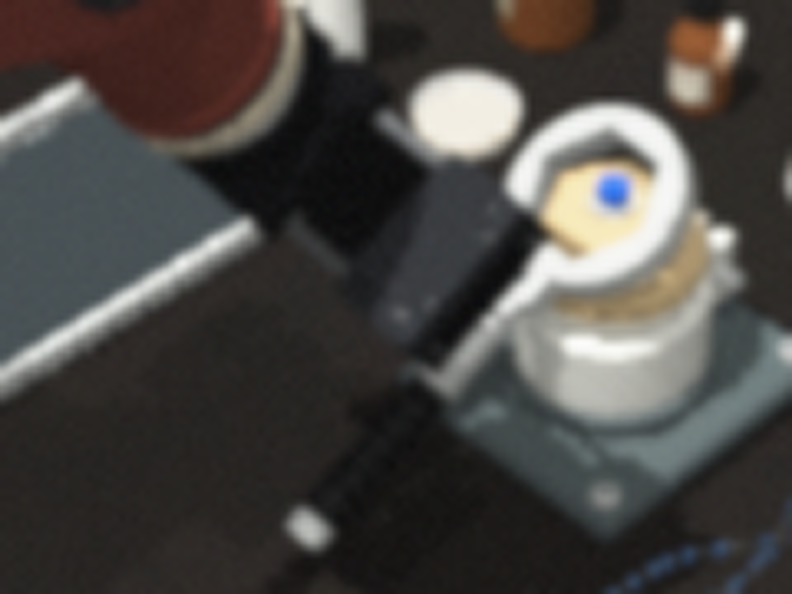

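servo_tool:
  increments: [0, 0, 0, -1.5, 0.4, 30, 0.7, 0, -0.004, 0, -3.5, 0.4, 58, 0.7, 0, -0.004, 0, -3.5, 0.4, 69, 0.7, 0, -0.004, 0, -3.5, 0.4, 69, 0.7]

```text
time_s: 22.9
tool_pos: [0.4908, 0.1081, 0.2596]
tool_rot: [-3.139, 0.552, 3.067]
ft_force: [0.2, -0.6, 0.4]
gripper_width: 0.701
```

```bash
python3 -c "
from h import *
st()
c=viewer.camera('wrist'); cv2.imwrite('pics/w24.png',c['color'][:,:,::-1])
c=viewer.camera('scene'); crop(c,190,150,120,90,6.6,'pics/s24.png')
"
```

```text
pos [0.4908 0.1081 0.2596] yaw 3.067 F [ 0.2 -0.6  0.4] Fx_tool -0.24 Fy -0.63 T [0.05 0.3  0.02] off 0.1583 rad -0.0006 polar -0.07
```

View pics/w24.png

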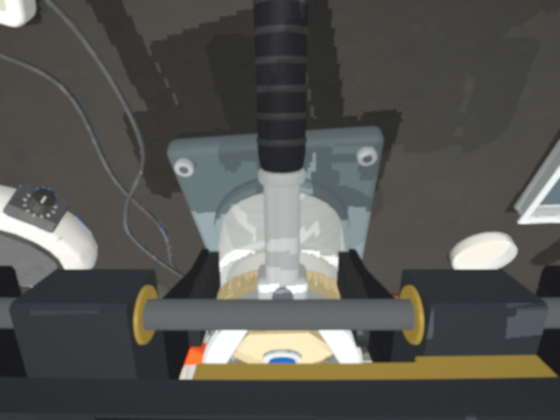

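View pics/s24.png

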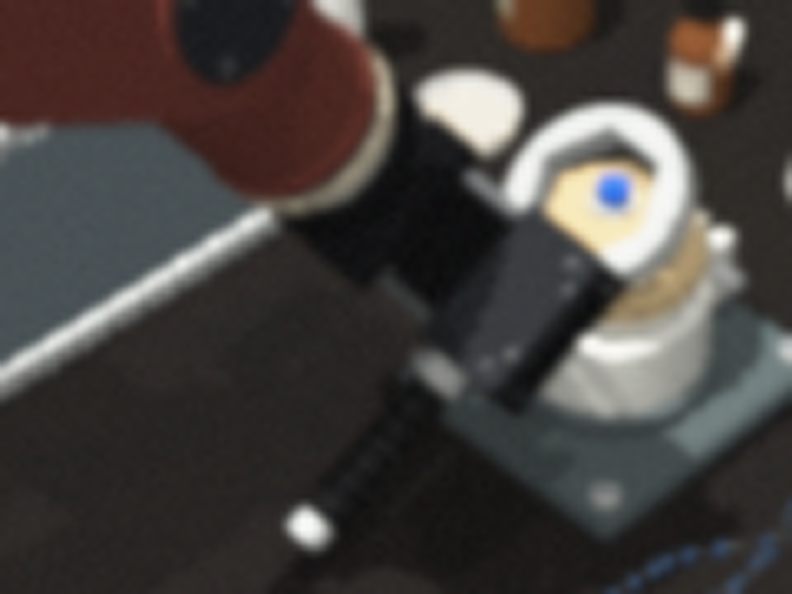

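servo_tool:
  increments: [0, 0, 0, 4.5, 0, 1.5, 0.7, 0, 0, 0, 4.5, 0, 1.5, 0.4, 0, 0, 0, 4.5, 0, 1.5, 0, 0, 0, 0, 4.5, 0, 1.5, 0, 0, 0, 0, 4.5, 0, 1.5, 0]

```text
time_s: 23.62
tool_pos: [0.4874, 0.1085, 0.2569]
tool_rot: [-3.139, 0.554, 3.068]
ft_force: [0.6, 0.1, 0.2]
gripper_width: 0.331
```

servo_tool:
  increments: [0, 0, 0, 0, 0, 0, 0, 0, 0, 0, 0, 0, 0, 0, 0, 0, 0, 0, 0, 0, 0]

```text
time_s: 24.0
tool_pos: [0.4874, 0.1087, 0.2568]
tool_rot: [-3.14, 0.554, 3.068]
ft_force: [-0.1, 1.3, 0.9]
gripper_width: 0.191
```

```bash
python3 -c "
from h import *
st(); print(get_state()['gripper_width'])
"
```

```text
pos [0.4874 0.1087 0.2568] yaw 3.068 F [-0.1  1.3  0.9] Fx_tool 0.23 Fy 1.3 T [0.29 0.35 0.31] off 0.1617 rad -0.0002 polar -0.072
0.19125899899693097
```

servo_tool:
  increments: [0, 0, 0, -2.6, 0, -4.2, 0, 0, 0, 0, -5.2, 0, -8.5, 0, 0, 0, 0, -10.5, 0, -17, 0]

```text
time_s: 24.38
tool_pos: [0.4866, 0.1085, 0.276]
tool_rot: [-3.139, 0.55, 3.068]
ft_force: [0.3, 0.3, -5.8]
gripper_width: 0.193
```

```bash
python3 -c "
from h import *
st(); print(get_state()['gripper_width'])
c=viewer.camera('scene'); crop(c,190,150,120,90,6.6,'pics/s25.png')
"
```

```text
pos [0.4866 0.1085 0.276 ] yaw 3.068 F [ 0.3  0.3 -5.8] Fx_tool -0.28 Fy 0.28 T [ 0.04  1.01 -0.02] off 0.1625 rad -0.0005 polar -0.071
0.1926130842331991
```

View pics/s25.png

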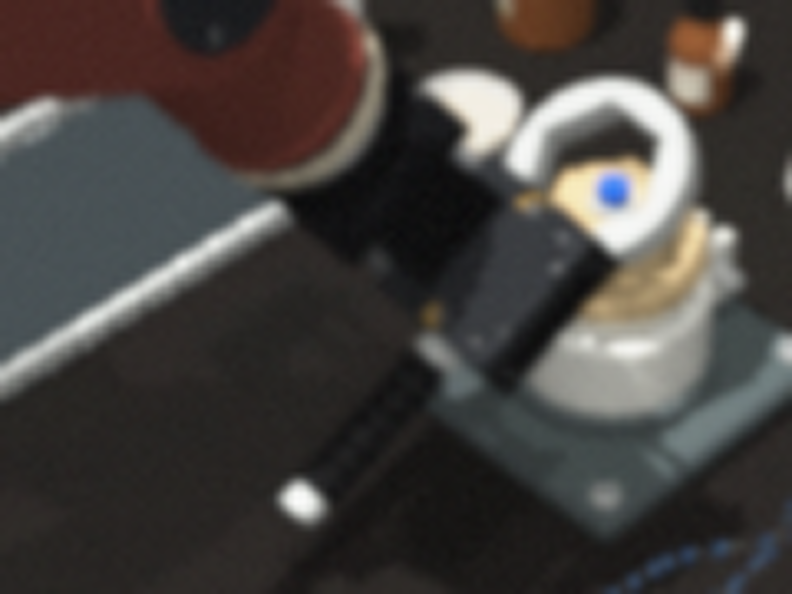

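Free: only its weight on the wrist. Lift on another 70 mm.

servo_tool:
  increments: [0, 0, 0, -13, 0, -21, 0, 0, 0, 0, -24, 0, -40, 0, 0, 0, 0, -37, 0, -60, 0, 0, 0, 0, -42, 0, -68, 0]

```text
time_s: 24.92
tool_pos: [0.488, 0.1088, 0.3603]
tool_rot: [-3.14, 0.558, 3.067]
ft_force: [0.4, 0.4, -5.3]
gripper_width: 0.19
```

```bash
python3 -c "
from h import *
st(); print(get_state()['gripper_width'])
from math import *
s=get_state(); 
# goal: above tray, level tool
go(.533,.377,.30,3.13)
c=viewer.camera('scene'); crop(c,190,130,120,90,6.6,'pics/s26.png')
"
```

```text
pos [0.488  0.1088 0.3603] yaw 3.067 F [ 0.4  0.4 -5.3] Fx_tool -0.4 Fy 0.47 T [ 0.06  0.89 -0.02] off 0.1611 rad -0.0002 polar -0.073
0.18990170826980893
turn [-0.019  0.557 -0.062] shift [ 10.7 270.9  63.9]
```

View pics/s26.png

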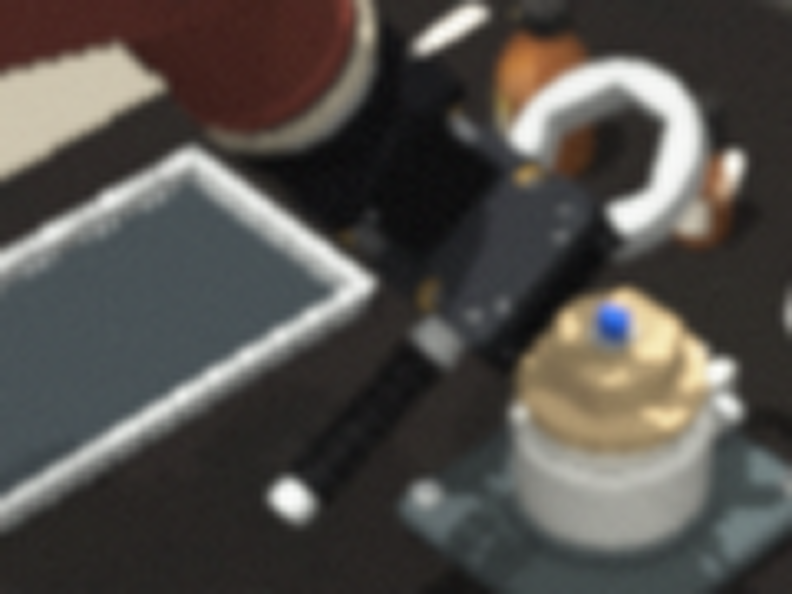

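servo_tool:
  increments: [0, 0.15, 0, 0, 50, 0, 0, 0, 0.3, -0.03, 5, 110, 10, 0, -0.01, 0.45, -0.06, 10, 170, 30, 0, -0.019, 0.557, -0.062, 10.7, 225, 55, 0, -0.019, 0.557, -0.062, 10.7, 271, 64, 0]

```text
time_s: 25.6
tool_pos: [0.5335, 0.3787, 0.2964]
tool_rot: [-3.14, -0.003, 3.13]
ft_force: [0.5, -0.9, -4.8]
gripper_width: 0.19
```

servo_tool:
  increments: [0, 0, 0, 0, 0, 0, 0]

```text
time_s: 25.72
tool_pos: [0.5332, 0.3815, 0.2937]
tool_rot: [-3.14, -0.005, 3.133]
ft_force: [-0.1, -1.2, -6.1]
gripper_width: 0.191
```

```bash
python3 -c "
from h import *
st(); print(get_state()['gripper_width'],get_state()['tool_rot'])
go(.533,.377,.26,3.13)
c=viewer.camera('scene'); crop(c,120,110,160,120,5,'pics/s27.png')
c=viewer.camera('wrist'); cv2.imwrite('pics/w27.png',c['color'][:,:,::-1])
c=viewer.camera('top'); crop(c,90,160,160,120,5,'pics/t27.png')
"
```

```text
pos [0.5332 0.3815 0.2937] yaw 3.133 F [-0.1 -1.2 -6.1] Fx_tool 0.11 Fy -1.21 T [-0.13  0.13 -0.05] off 0.1178 rad 0.2835 polar -1.185
0.19142164964588446 [-3.13962033 -0.00471339  3.13326075]
turn [-0.002 -0.005  0.003] shift [ 0.  -4.4 33.7]
```

View pics/s27.png

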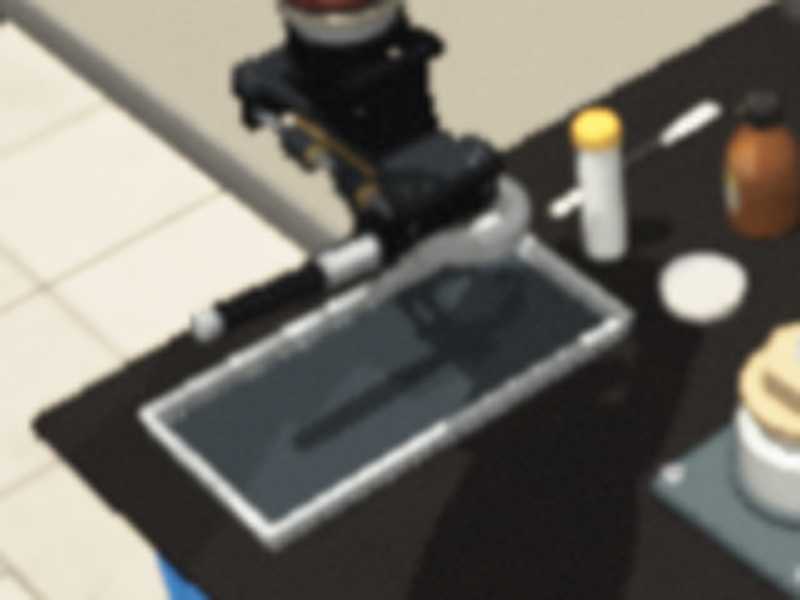

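View pics/w27.png

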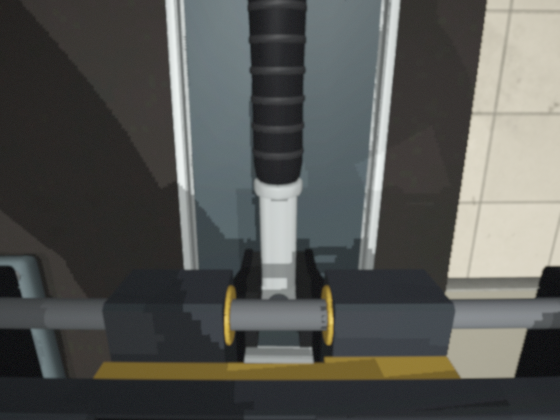

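View pics/t27.png

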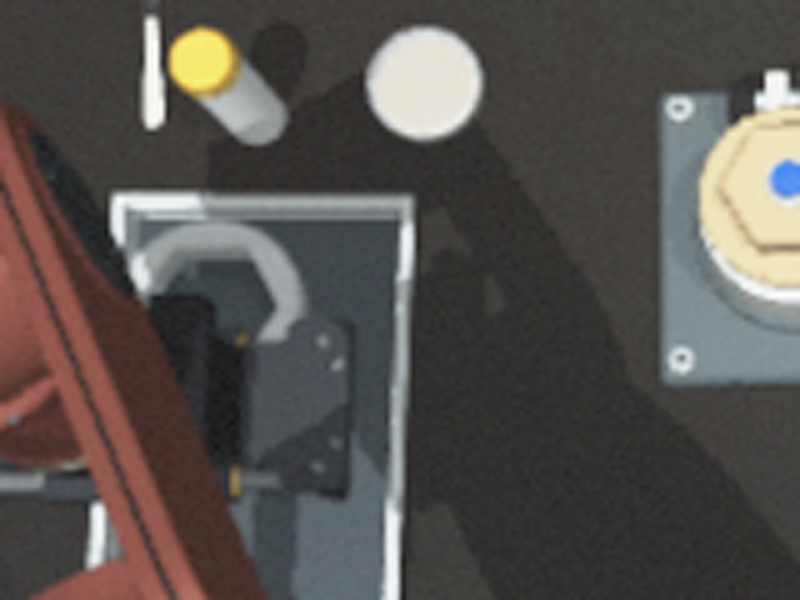

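servo_tool:
  increments: [0, 0, 0, 0, -2, 25, 0, 0, -0.004, 0, 0, -4.4, 50, 0, 0, -0.004, 0, 0, -4.4, 72, 0, 0, -0.004, 0, 0, -4.4, 80, 0, 0, -0.004, 0, 0, -4.4, 80, 0]

```text
time_s: 26.5
tool_pos: [0.5327, 0.3732, 0.2148]
tool_rot: [-3.138, -0.001, 3.13]
ft_force: [0.6, -0.4, -6.0]
gripper_width: 0.191
```

```bash
python3 -c "
from h import *
st(); print(get_state()['tool_rot'])
c=viewer.camera('scene'); crop(c,120,130,140,105,5.5,'pics/s28.png')
c=viewer.camera('wrist'); cv2.imwrite('pics/w28.png',c['color'][:,:,::-1])
"
```

```text
pos [0.5327 0.3732 0.2148] yaw 3.13 F [ 0.6 -0.4 -6. ] Fx_tool -0.62 Fy -0.39 T [-0.    0.19 -0.03] off 0.1191 rad 0.2749 polar -1.173
[-3.13785820e+00 -1.31649330e-03  3.13014808e+00]
```

View pics/s28.png

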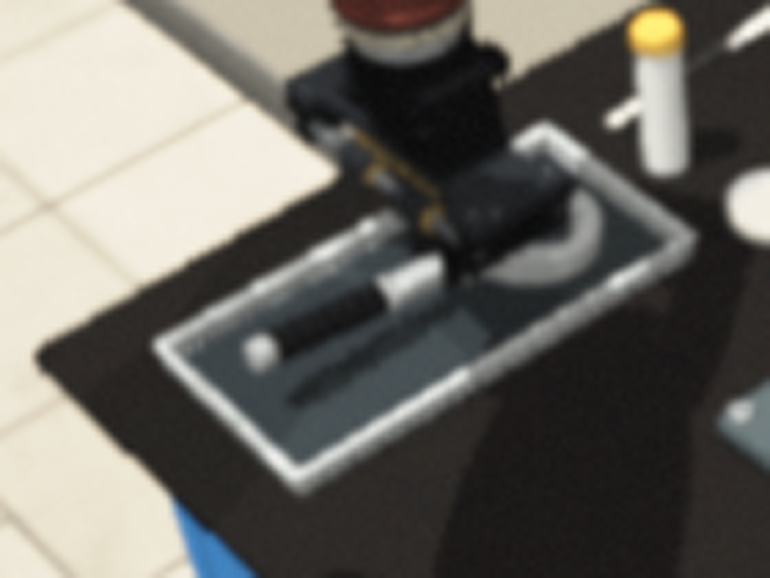

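View pics/w28.png

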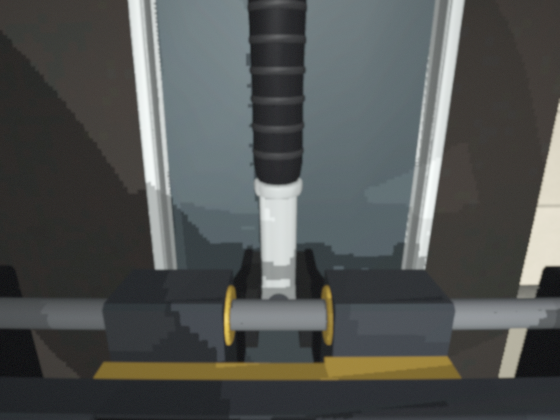

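servo_tool:
  increments: [0, 0, 0, 0, 4, 8, 0, 0, 0, 0, 0, 4, 16, 0, 0, 0, 0, 0, 4, 20, 0, 0, 0, 0, 0, 4, 20, 0]

```text
time_s: 27.1
tool_pos: [0.5335, 0.3783, 0.1972]
tool_rot: [-3.14, 0.002, 3.131]
ft_force: [-2.0, 1.3, 3.5]
gripper_width: 0.188
```

```bash
python3 -c "
from h import *
st()"
```

```text
pos [0.5335 0.3783 0.1972] yaw 3.131 F [-2.   1.3  3.5] Fx_tool 2.06 Fy 1.25 T [0.24 0.47 0.06] off 0.1182 rad 0.28 polar -1.182
```

```bash
python3 -c "
from h import *
c=viewer.camera('scene'); crop(c,150,150,100,75,8,'pics/s29.png')
"
```

```text
(no output)
```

View pics/s29.png

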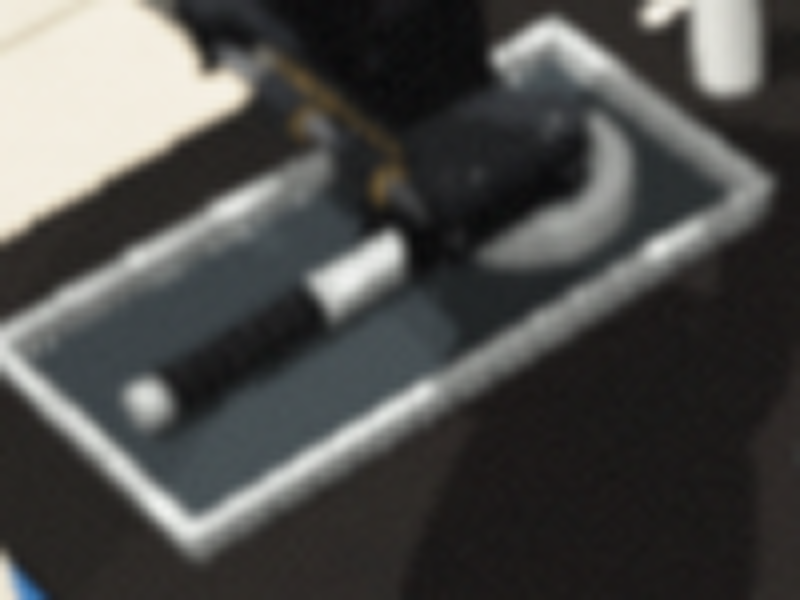

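servo_tool:
  increments: [0, 0, 0, 0, 0, 2, 0, 0, 0, 0, 0, 0, 4, 0, 0, 0, 0, 0, 0, 4, 0]

```text
time_s: 27.52
tool_pos: [0.5336, 0.3785, 0.1966]
tool_rot: [-3.14, 0.001, 3.131]
ft_force: [-12.4, -5.8, 21.4]
gripper_width: 0.189
```

servo_tool:
  increments: [0, 0, 0, 0, 0, 0, 0.3, 0, 0, 0, 0, 0, 0, 0.5, 0, 0, 0, 0, 0, 0, 0.6, 0, 0, 0, 0, 0, 0, 0.6]

```text
time_s: 28.02
tool_pos: [0.5336, 0.3784, 0.1961]
tool_rot: [-3.139, 0.001, 3.131]
ft_force: [0.2, -0.2, -0.4]
gripper_width: 0.543
```

servo_tool:
  increments: [0, 0, 0, 0, 0, -15, 0.6, 0, 0, 0, 0, 0, -50, 0.6, 0, 0, 0, 0, 0, -105, 0.6, 0, 0, 0, 60, -60, -150, 0.6, 0, 0, 0, 110, -120, -150, 0.6]

```text
time_s: 28.65
tool_pos: [0.4529, 0.2939, 0.3435]
tool_rot: [3.141, 0.007, 3.132]
ft_force: [-0.2, -0.4, 0.6]
gripper_width: 0.597
```

```bash
python3 -c "
from h import *
st()
c=viewer.camera('scene'); crop(c,120,120,160,120,5,'pics/s30.png')
c=viewer.camera('top'); crop(c,90,160,240,180,3.3,'pics/t30.png')
"
```

```text
pos [0.4529 0.2939 0.3435] yaw 3.132 F [-0.2 -0.4  0.6] Fx_tool 0.16 Fy -0.4 T [-0.04  0.02 -0.01] off 0.1977 rad 0.1949 polar -0.788
```

View pics/s30.png

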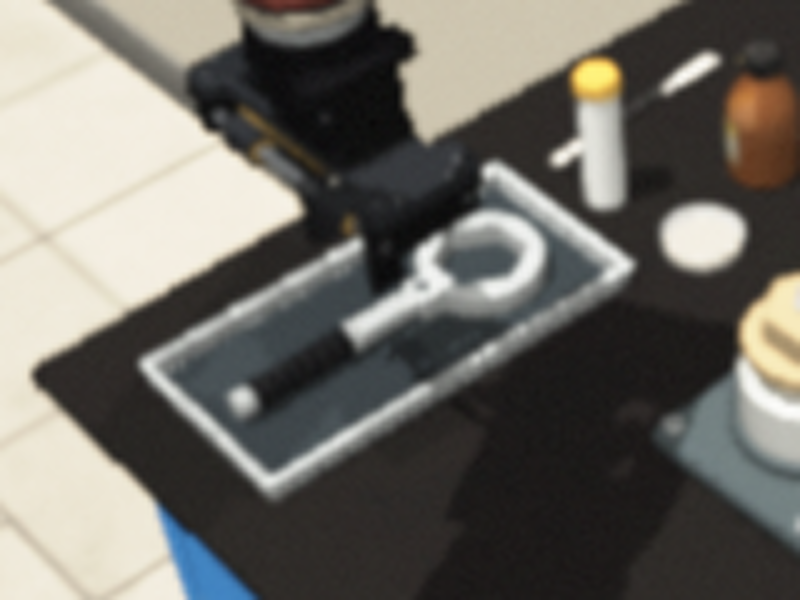

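View pics/t30.png

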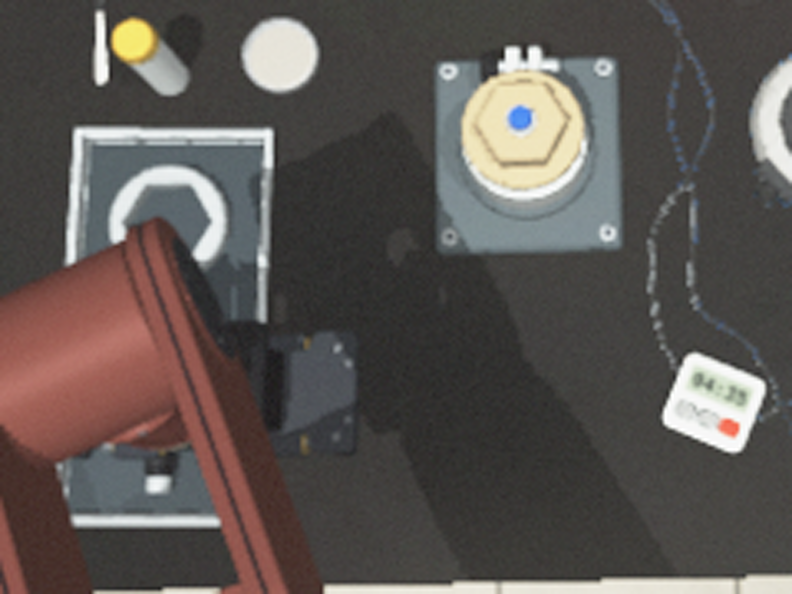

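```bash
python3 -c "
from h import *
s=viewer.camera('scene');t=viewer.camera('top')
P=lambda x,y:(90+(x+.5)/3.3-.5,160+(y+.5)/3.3-.5); S=lambda x,y:(120+(x+.5)/5-.5,120+(y+.5)/5-.5)
print('ring',cast(t,*P(168,216),.02),cast(s,*S(484,261),.02))
print('end tri',tri(s,S(243,402),t,P(157,483)), cast(t,*P(157,483),.018))
print('ring tri',tri(s,S(484,261),t,P(168,216)))
crop(t,215,165,60,60,8,'pics/t31.png')
"
```

```text
ring [0.60327417 0.37676814 0.02      ] [0.59853492 0.3707277  0.02      ]
end tri (array([0.39971523, 0.37956283, 0.01555766]), np.float64(0.001055729573391505)) [0.3991896  0.37920952 0.018     ]
ring tri (array([0.60476848, 0.37936401, 0.01064469]), np.float64(0.0006369542285936693))
```

View pics/t31.png

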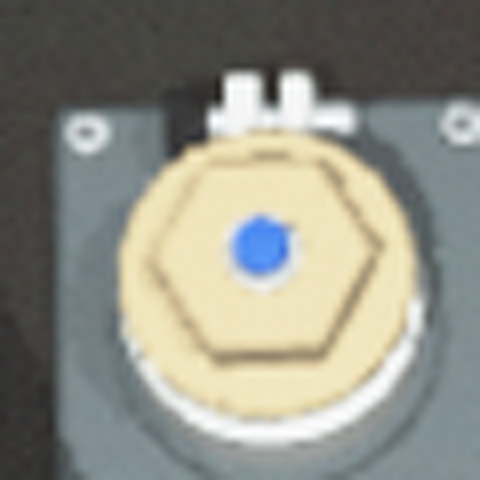

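```bash
python3 -c "
from bench import manip
print(manip.finish_job())"
```

```text
the job is handed in; nothing more can be done
None
```

I tightened the cap until the wrench clicked, stopped there, and laid the wrench flat in the tray. The job was handed in at about 29 s of the 67 s allowed. No verdict was reported, so the points below are my own checks.

- **Click:** The wrist moment climbed to about 2.3 Nm, then fell while the handle kept moving. The push force dropped from 13 N to 5 N, and I backed off there. From that drop I estimate a break-over of about 0.1 rad, between the 0.045 and 0.22 limits. I did not see the angle in the pictures.
- **Cap:** Its hexagon has turned about 30° (roughly 0.5 rad) from the start, against the 0.27 required, and it still showed that after the wrench came off.
- **Lifting off went badly at first:** With a level grip on the neck, the ring tilted and jammed on the hexagon, with up to about 28 N at the wrist. When I let go to straighten it, the wrench tipped handle-down and hung on the cap. I measured that pose, gripped the neck again with the tool tilted 0.55 rad, and lifted it off cleanly, with only its weight on the wrist.
- **Setting down:** The ring touched down about 7 mm higher than planned, so the wrench was slightly tilted in the grip. It settled flat when released.
- **Final check:** The ring centre is about 83 mm along and within a few mm across from the tray centre, and the handle end is about 122 mm the other way, both inside the limits. The two camera estimates of the ring centre differed by about 5 mm. The timer, tube and petri dish looked where they started. I didn't specifically check the log book, marker, pot and beaker, which were well away from the work. The robot was touching nothing.

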